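Pin the panoramic head at the camera stall

TASK

Lock the panoramic tripod head for its buyer: first turn its loose collar by the grip bar until the hole in the collar's arm stands right over the hole in the base, and let go. Then lay the locking pin in the slanted wooden rest with its square head uppermost and its tip down against the stop, let go, and take it again by the end of its head so that it can hang upright. Finally pass it down through the arm into the base until the head is fully home on the arm, let go, and leave the other goods on the plank where they are.

Things in the scene. Friction and masses are not known exactly. Their poses are not given: they have to be found in the camera images.
- base: Grey cast base of the panoramic head, fixed to the plank. Origin on the collar's vertical turning axis at plank level; z up. A round drum 100 mm across, 70 mm high, with a lobe 60 mm wide (local x) that reaches 115 mm out along local +y and is also 70 mm high; foot plate 130 by 130 mm, 10 mm thick.
- base_hole (a point): Centre of the mouth of the round vertical hole in the base's lobe, on its top face 70 mm above the plank, 85 mm along base local +y from the turning axis. Hole 18.5 mm wide, 64 mm deep, small chamfer.
- collar (a joint): Angle (rad) of the loose aluminium collar on top of the base. 0 = the arm's hole exactly over the base's hole; positive = the arm is swung clockwise seen from above; travel -0.6 to 1.6, starts between 0.45 and 1.25. Light friction (0.03 N m); stays where it is left.
- collar_grip (a point): A point on the turning axis, inside the black grip bar that stands on the collar, 112 mm above the plank (a good TCP height to grip it from above). The bar runs along the collar's arm: 60 mm long, 16 mm thick, from 86 to 120 mm above the plank. The point's local y axis points along the arm towards its hole.
- collar_hole (a point): Centre of the hole in the collar's arm, at the arm's top face (86 mm up), 85 mm from the turning axis. Hole 20 mm wide, through the 14 mm thick arm. The collar is a disc 88 mm across with this arm, 44 mm wide, reaching 110 mm from the axis; underside 72 mm, top 86 mm above the plank.
- pin: Metal locking pin, 114 mm long, about 0.28 kg. Origin at the centre of its steel head; local +x runs along the pin from tip to head. Head 40 mm long (x), 28 mm square (flats face local y and z). Centre of mass in the head, 8 mm from its centre towards the tip. Starts lying on the plank on one flat of its head, shank level and clear of the plank, axis 14 mm up.
- pin_tip (a point): Centre of the pin's tip face, 94 mm along local -x from the pin's origin. The shank is round, 16 mm thick, 74 mm long, tapering to 8 mm over the last 8 mm at the tip.
- pin_shoulder (a point): Centre of the shoulder where the shank meets the head, 20 mm along local -x from the pin's origin. With the pin home this lies on the arm's top face at collar_hole.
- tray: Cream enamel developing tray 150 by 200 by 35 mm, two filters lying in it; origin under its centre. Leave alone.
- plate_holder: Flat glass plate holder in dark wood, 110 by 150 by 16 mm; origin under its centre. Leave alone.
- viewfinder: Folding chrome viewfinder, 60 by 70 mm, 58 mm high; origin under its centre. Leave alone.
- tin: Tin biscuit box 180 by 140 by 70 mm, fixed, its lid standing open on the far (-y) side, to 190 mm high; origin under its centre.
- rest_seat (a point): Where the centre of the pin's tip face lies when the pin is in the rest, 35 mm above the plank; the stop is just below. The point's z is vertical. The groove rises at 45 degrees towards local +x: the axis of a pin lying in it runs from here along local (0.707, 0, 0.707).
- rest: Slanted dark wood rest, fixed; origin at plank level under rest_seat, same axes; base board from local x -28 to 98 mm, 80 mm wide. A V groove 37 mm wide at its mouth takes the shank up to 66 mm from the tip; beyond it a rib 24 mm wide, narrower than the head, carries the head's lower flat, so fingers fit on the two upright flats of the head. The pin lies loose, 1 mm of play.
Not all that is in view belongs to the job. There is more than one size of the base; the job needs the smallest. Of the things shaped like the pin, the metal one is meant.

How it is judged:
By the outcome, as a careful person would: the job done as asked, in the order asked, and still so for the second after the job is handed in, with the robot touching nothing.
It also fails if it takes over 67 s, if anything falls off the work surface, if the arm or the gripper's body presses on something with over 40 N, if the wrist force passes 120 N, or if a joint passes its speed limit or range.

ROBOT

A 6-joint arm with a two-finger parallel gripper is mounted at the origin on the work surface. World frame = base frame: x ahead of the robot, y to its left, z up, the work surface at z = 0. Lengths are in m, angles in degrees, forces in N, time in s.
With the tool pointing down it reaches from about 0.25 to 0.725 m from the base axis. Payload 9.7 kg.
Tool frame: the origin (TCP) lies between the finger pads, 19 mm behind the fingertips; this is the grasp point; z points along the fingers, y is the line along which they close (so a half turn about z gives the same grasp; the last joint's range is limited). The gripper opens to 85 mm and grips with 20 to 120 N. Pads are 22 mm wide; open, the fingers measure 114 mm over their backs; the gripper's body (76 mm by 85 mm) begins 54 mm behind the grasp point. The pads swing forward as they close: fully open they stand 13 mm farther back than shut.
Start: joints at [66.349, 4.979, 10.078, 95.1, 0, 90], TCP at [0.221, 0.504, 0.25] pointing down, gripper open.
Joint ranges: [-179.16, 179.16], [-48.56, 103.87], [-65.8, 70.77], [-126.05, 130.52], [-82.76, 87.17], [-180, 180]. Speed limits (degrees/s): [127.2, 127.2, 147.25, 180, 180, 180].

INTERFACE

Orientations are given as [roll, pitch, yaw] about the fixed x, y, z axes, in that order (R = Rz(yaw) Ry(pitch) Rx(roll)).
In Python, from workcell import sensors, camera, ticket gives the robot as it stands.
- The arm moves only by the shell command python3 -m handwheel 'ROWS' [FORCE]. ROWS is a JSON object of lists of equal length, an entry for each row: "gripper": the opening, from -1 (shut) to 1 (fully open); "slide": the shift along the tool's x, y, z in mm, a list of three; "yaw": the turn about the tool's z in rad. A call has 1 to 8 rows; each row shifts and turns the commanded pose from where the row before left it, along the tool's axes as they then stand; what a row does not reach is not made up. A row lasts 1/12 s, in which the tool goes at most 41.7 mm and 7.16 degrees, less where a joint would pass 70% of its speed; a pose out of reach is approached as far as the arm can. A call is refused whole if a number of a shift passes 41.7 or a number of a turn 0.125, either way. A call with a gripper value outside its range is refused whole. The fingers move at their own pace and stop on an object; FORCE is the grip in N (left out, the last holds). Time passes only in rows, so rows that do not move let the fingers close. It gives the time, the measured TCP pose, the force, the opening and the grip force at its end, in the units of the state.
- sensors.get_obs(): the state, without advancing time (a new reading comes with each control period).
- camera(name): name is "scene" or "top" or "wrist"; returns a dict with "img" (480x640x3 uint8, red, green, blue), "fx", "fy", "cx", "cy" (pixels), "R" (3x3) and "t" (3): a world point X has camera coordinates R X + t. Camera axes: x right, y down, z forward; pixel columns grow to the right and rows downward; lengths in m; the calibration is good to about 2 mm. A picture is of the moment at which its call begins. There is no depth.
- ticket.job_done(): hands the job in; it is judged then, once.
The state is a dict: "time": time; "q": joint angles; "qd": joint speeds; "joint_efforts": joint torques, N m; "ee_pos": TCP position; "tcp_rot": TCP orientation; "wrist_force": force on the tool from outside, world axes, zero at the start; "torque": the same for the moment, N m; "opening": finger opening in m; "grasp_force": force on a finger pad.
Only numpy, scipy, OpenCV 4.12 (cv2) and the standard library are available. Lean on these libraries where they do the work, as an engineer would, in place of code of your own. Each camera call takes 0.05 s, during which the arm holds its last target. There are 200 camera calls.

## Working session

There is one attempt and no reset: what is moved stays moved. The work goes in short steps, Python scripts to look and compute and a shell command to move; the robot and the scene stay as the last step left them, time stands still between calls to the robot, and variables do not carry over. Pictures are saved under pics/ and viewed, at most 10 in all, crops included, and the job is handed in when it is done.

```bash
mkdir -p pics; ls; python3 - <<'E'
from workcell import sensors,camera
import cv2
o=sensors.get_obs();print(o['time'],o['ee_pos'],o['tcp_rot'],o['opening'])
for n in("scene","top"):
    c=camera(n);cv2.imwrite(f'pics/{n}0.png',c['img'][:,:,::-1]);print(n,c['fx'],c['cx'],c['cy'],c['R'],c['t'])
E
```

```text
pics
0.0 [0.22056391 0.5036117  0.24927634] [-1.79923316e+02  8.37862326e-05  1.56347611e+02] 0.08541377703866683
scene 441.34730894482 313.17980913365705 239.91199421086276 [[-0.65162582  0.75834246  0.01733504]
 [ 0.58795819  0.51939378 -0.62010908]
 [-0.47925876 -0.39388681 -0.78432406]] [ 0.4125038  -0.1712438   1.69355259]
top 509.0008745010884 326.9800814890901 242.3223804577499 [[ 0.01549744 -0.99947786 -0.02835207]
 [-0.99027178 -0.01142085 -0.13867724]
 [ 0.13828102  0.0302254  -0.98993171]] [-0.09513878  0.52041332  1.31590694]
```

View pics/scene0.png

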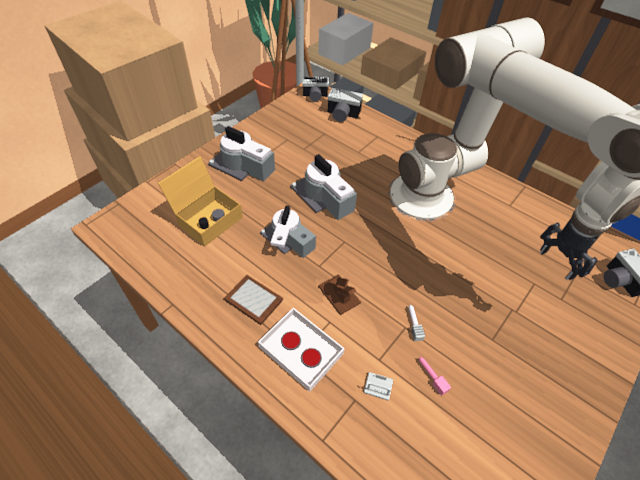

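View pics/top0.png

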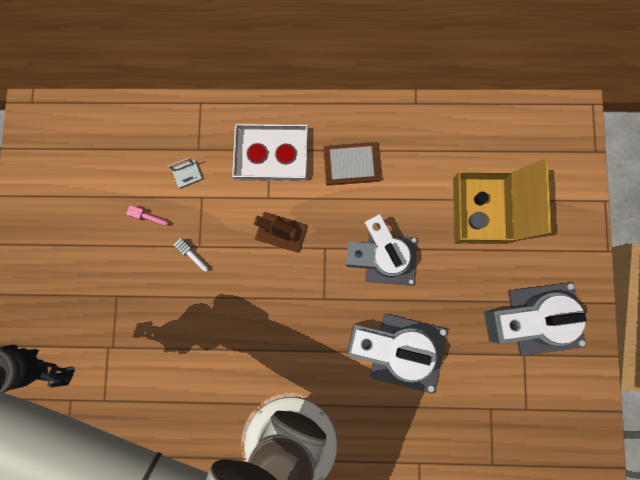

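The two views show three bases (top px): (395,258) small, (412,352) and (550,320) both larger. The small one should be the job's. The pins are metal at (190,254) and pink at (148,216), and I want the metal one. The rest is at (281,230). Next is one enlarged crop to confirm.

```bash
cat > h.py <<'E'
import numpy as np,cv2
from workcell import sensors,camera
def ray(c,uv,z):
    d=c['R'].T@np.array([(uv[0]-c['cx'])/c['fx'],(uv[1]-c['cy'])/c['fy'],1]);o=-c['R'].T@c['t']
    return o+d*(z-o[2])/d[2]
def proj(c,X):
    p=c['R']@np.asarray(X,float)+c['t'];return np.array([c['fx']*p[0]/p[2]+c['cx'],c['fy']*p[1]/p[2]+c['cy']])
def tri(c1,u1,c2,u2):
    A=[];b=[]
    for c,u in((c1,u1),(c2,u2)):
        d=c['R'].T@np.array([(u[0]-c['cx'])/c['fx'],(u[1]-c['cy'])/c['fy'],1]);d/=np.linalg.norm(d)
        o=-c['R'].T@c['t'];P=np.eye(3)-np.outer(d,d);A.append(P);b.append(P@o)
    return np.linalg.solve(sum(A),sum(b))
E
python3 - <<'E'
from h import *
t=cv2.imread('pics/top0.png')
a=cv2.resize(t[205:295,340:430],(400,400),interpolation=cv2.INTER_CUBIC)  # x4.444
b=cv2.resize(t[200:260,240:320],(400,300),interpolation=cv2.INTER_CUBIC)  # x5
p=cv2.resize(t[195:275,120:220],(375,300),interpolation=cv2.INTER_CUBIC)  # x3.75
o=np.zeros((600,800,3),'u1');o[:400,:400]=a;o[:300,400:]=b;o[300:,400:775]=p
cv2.imwrite('pics/crop1.png',o)
c=camera('top')
hsv=cv2.cvtColor(t,cv2.COLOR_BGR2HSV)
m=((hsv[...,1]<70)&(hsv[...,2]>60)).astype('u1')
for n,(x0,y0,x1,y1) in dict(pin=(165,230,220,280)).items():
    s=np.zeros_like(m);s[y0:y1,x0:x1]=m[y0:y1,x0:x1]
    k,l,st,ce=cv2.connectedComponentsWithStats(s);i=1+st[1:,4].argmax()
    r=cv2.minAreaRect(np.argwhere(l==i)[:,::-1].astype('f4'));bx=cv2.boxPoints(r)
    print(n,r,[ray(c,q,.014).round(4) for q in bx])
E
```

```text
pin ((191.75, 255.75001525878906), (41.719295501708984, 11.31370735168457), 45.0) [array([0.5124, 0.3309, 0.014 ]), array([0.5346, 0.3102, 0.014 ]), array([0.4552, 0.2256, 0.014 ]), array([0.4333, 0.2462, 0.014 ])]
```

View pics/crop1.png

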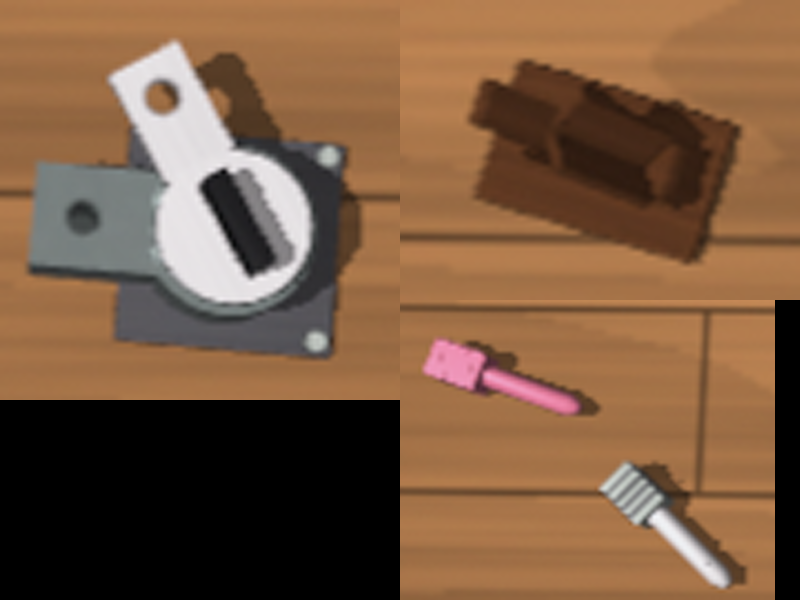

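The crop confirms three things. The metal pin, with a grooved steel head, is at lower right, head at px (178,243) and tip at (207,270). The small head's collar hole is at (376.5,226.6) and its base hole at (358.7,253.6). The rest's high narrow rib points left. Now to check the sizes.

```bash
python3 - <<'E'
from h import *
c=camera('top')
A=lambda x,y:(340+x/4.4444,205+y/4.4444)
B=lambda x,y:(240+(x-400)/5,200+y/5)
P=lambda x,y:(120+(x-400)/3.75,195+(y-300)/3.75)
bh=ray(c,A(83,216),.07);ch=ray(c,A(162,96),.086);ax=ray(c,A(235,232),.086)
g=[ray(c,A(*q),.12) for q in((202,182),(226,170),(274,266),(252,276))]
print('bh',bh,'ch',ch,'ax',ax,np.linalg.norm(bh-ax),np.linalg.norm(ch-ax))
print('grip',np.mean(g,0),[np.linalg.norm(g[i]-g[i-1]).round(3) for i in range(4)])
for z in(0.01,.02):
    r=[ray(c,B(*q),z) for q in((522,60),(742,125),(695,262),(475,198))]
    u=(r[0]+r[3]-r[1]-r[2])/2;L=np.linalg.norm(u);w=(r[0]+r[1]-r[2]-r[3])/2;e=u/L
    print('rest L',L,'W',np.linalg.norm(w),'yaw',np.degrees(np.arctan2(u[1],u[0])),np.mean(r,0),'seat',np.mean(r,0)-e*.035)
he=ray(c,P(612.5,476.5),.028);tip=ray(c,P(728,584),.014)
u=he-tip;u[2]=0;L=np.linalg.norm(u);u/=L
print('pin L',L,'yaw',np.degrees(np.arctan2(u[1],u[0])),'origin',he-u*.02,tip+u*.094,'tip',tip)
for n in(ax,bh,ch):print(np.degrees(np.arctan2(*(n-ax)[1::-1])))
E
```

```text
bh [ 0.48840854 -0.17115269  0.07      ] ch [ 0.55655535 -0.21553117  0.086     ] ax [ 0.47839633 -0.25719157  0.086     ] 0.08808481365093368 0.08856873999950601
grip [ 0.47945669 -0.25570589  0.12      ] [np.float64(0.059), np.float64(0.015), np.float64(0.059), np.float64(0.013)]
rest L 0.12565978645049403 W 0.0794982554018527 yaw 74.21603573464827 [0.55153723 0.03634317 0.01      ] seat [0.54201685 0.00266287 0.01      ]
rest L 0.12473726233397724 W 0.0789146235184888 yaw 74.21603573464826 [0.54994651 0.0351299  0.02      ] seat [0.54042613 0.0014496  0.02      ]
pin L 0.11221284072990378 yaw 48.046465553145964 origin [0.50527642 0.30181881 0.028     ] [0.50647119 0.30314789 0.014     ] tip [0.44362958 0.23324129 0.014     ]
0.0
83.36243733844657
28.058553034920944
```

Sizes match: hole radii 88 mm against 85, bar 59×14 against 60×16, board 126×79, pin 112 mm. The collar needs about 55° counter-clockwise. Moving over it now.

```bash
python3 -m handwheel '{"gripper":[1,1,1,1,1,1,1,1],"slide":[[-27,-29.5,0],[-27,-29.5,0],[-27,-29.5,0],[-27,-29.5,0],[-27,-29.5,0],[-27,-29.5,0],[-27,-29.5,0],[-27,-29.5,0]],"yaw":[0,0,0,0,0,0,0,0]}' 40
python3 -m handwheel '{"gripper":[1,1,1,1,1,1,1,1],"slide":[[-27,-29.5,0],[-27,-29.5,0],[-27,-29.5,0],[-27,-29.5,0],[-27,-29.5,0],[-27,-29.5,0],[-27,-29.5,0],[-27,-29.5,0]],"yaw":[0,0,0,0,0,0,0,0]}'
python3 -m handwheel '{"gripper":[1,1,1],"slide":[[-27,-29.5,0],[-27,-29.5,0],[0,0,0]],"yaw":[0,0,0.12]}'
python3 -c "
from h import *
o=sensors.get_obs();print(o['time'],o['q'],o['tcp_rot'])"
```

```text
time: 0.87
ee_pos: [0.3237, 0.1992, 0.25]
tcp_rot: [180.0, 0.0, 156.4]
wrist_force: [0.9, 2.3, 0.2]
opening: 0.0852
grasp_force: 0.0
time: 1.53
ee_pos: [0.427, -0.1041, 0.2501]
tcp_rot: [180.0, 0.0, 156.3]
wrist_force: [0.9, 0.1, 0.7]
opening: 0.0855
grasp_force: 0.0
time: 1.78
ee_pos: [0.4539, -0.1828, 0.2483]
tcp_rot: [-179.9, -0.0, 149.6]
wrist_force: [1.8, 0.2, -0.3]
opening: 0.0853
grasp_force: 0.0
1.7833 [-2.18967364e+01 -3.30713395e+00  1.50735831e+00  9.48718904e+01
 -7.20109520e-02  8.54568817e+00] [-1.79920259e+02 -4.60601880e-02  1.49557579e+02]
```

```bash
python3 -m handwheel '{"gripper":[1,1,1,1,1,1,1,1],"slide":[[0,0,0],[0,0,0],[0,0,0],[0,0,0],[0,0,0],[0,0,0],[0,0,0],[0,0,0]],"yaw":[-0.124,-0.124,-0.124,-0.124,-0.124,-0.124,-0.124,-0.124]}'
python3 -m handwheel '{"gripper":[1,1],"slide":[[0,0,0],[0,0,0]],"yaw":[-0.03,0]}'
python3 - <<'E'
from h import *
c=camera('wrist');cv2.imwrite('pics/w1.png',c['img'][:,:,::-1]);np.save('w1.npy',c,allow_pickle=True)
o=sensors.get_obs();print(o['time'],o['ee_pos'],o['tcp_rot'])
for X in((.4784,-.2572,.12),(.5566,-.2155,.086),(.4884,-.1712,.07)):print(proj(c,X))
E
```

```text
time: 2.45
ee_pos: [0.4527, -0.1776, 0.2498]
tcp_rot: [180.0, -0.0, -153.3]
wrist_force: [-0.1, 1.1, 0.3]
opening: 0.0854
grasp_force: 0.0
time: 2.62
ee_pos: [0.4528, -0.1775, 0.2498]
tcp_rot: [180.0, -0.0, -151.9]
wrist_force: [0.0, 0.8, -0.6]
opening: 0.0854
grasp_force: 0.0
2.6667 [ 0.4527475  -0.17754568  0.24983495] [ 1.79989166e+02 -1.16248323e-02 -1.52033620e+02]
[200.47985621 221.15013205]
[221.84266083 308.3951327 ]
[302.40661102 260.41149817]
```

View pics/w1.png

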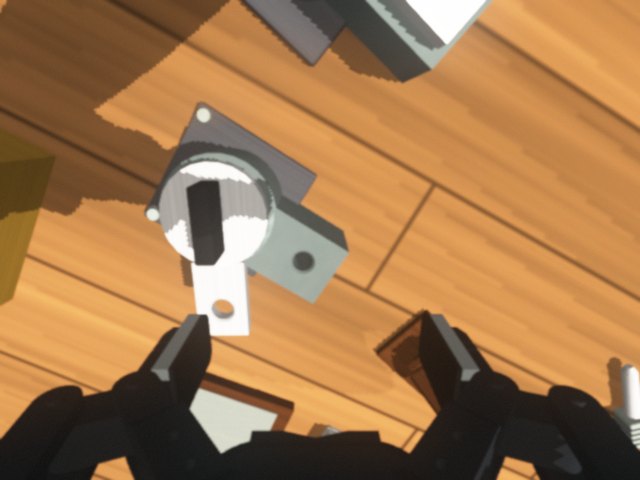

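The wrist view agrees with predictions to about 1 px: collar hole (223,309), base hole (303,261), bar around (206,222). Refining by masks.

```bash
python3 - <<'E'
from h import *
c=np.load('w1.npy',allow_pickle=True).item()
g=cv2.cvtColor(c['img'],cv2.COLOR_RGB2GRAY)
def blob(m,x0,y0,x1,y1,ref):
    s=np.zeros_like(g);s[y0:y1,x0:x1]=m[y0:y1,x0:x1]
    k,l,st,ce=cv2.connectedComponentsWithStats(s)
    i=min(range(1,k),key=lambda i:np.hypot(*(ce[i]-ref))+(99 if st[i,4]<30 else 0));return ce[i],st[i],l==i
b,s,_=blob((g<80).astype('u1'),285,245,322,278,(303,261));print(b,s);BH=ray(c,b,.07)
b,s,_=blob((g<190).astype('u1'),207,295,240,325,(223,309));print(b,s);CH=ray(c,b,.086)
b,s,l=blob((g<50).astype('u1'),180,172,230,272,(206,222));print(b,s)
p=np.argwhere(l)[:,::-1].astype('f4');r=cv2.minAreaRect(p);G=np.array([ray(c,q,.12) for q in cv2.boxPoints(r)]);print(r,G)
# axis: 85mm from both holes
from scipy.optimize import least_squares
f=lambda a:[np.hypot(*(BH[:2]-a))-.085,np.hypot(*(CH[:2]-a))-.085]
a=least_squares(f,[.478,-.257]).x
print(BH,CH,a,[np.degrees(np.arctan2(v[1]-a[1],v[0]-a[0])) for v in(BH,CH)])
E
```

```text
[304.02312139 260.64739884] [297 254  15  15 173]
[222.58785942 309.16613419] [212 300  22  19 313]
[202.46713615 191.51643192] [188 182  30  25 426]
((202.67811584472656, 192.6480712890625), (21.031143188476562, 30.388612747192383), 76.60750579833984) [[ 0.45978886 -0.27616059  0.12      ]
 [ 0.44557163 -0.25989302  0.12      ]
 [ 0.45720429 -0.25119574  0.12      ]
 [ 0.47175091 -0.2677027   0.12      ]]
[ 0.4879202  -0.16982309  0.07      ] [ 0.55699238 -0.21461229  0.086     ] [ 0.48199451 -0.25461628] [np.float64(86.00243773494326), np.float64(28.075538673547292)]
```

```bash
python3 -m handwheel '{"gripper":[1,1,1,1,1,1,1],"slide":[[6,-41,0],[6,-41,0],[0,0,34],[0,0,34],[0,0,34],[0,0,28],[0,0,8]],"yaw":[0,0,0,0,0,0,0]}' 20
python3 -m handwheel '{"gripper":[-1,-1,-1,-1,-1,-1,-1,-1],"slide":[[0,0,0],[0,0,0],[0,0,0],[0,0,0],[0,0,0],[0,0,0],[0,0,0],[0,0,0]],"yaw":[0,0,0,0,0,0,0,0]}'
```

```text
time: 3.25
ee_pos: [0.4787, -0.2547, 0.107]
tcp_rot: [179.7, -0.2, -152.1]
wrist_force: [-0.6, 0.4, -0.1]
opening: 0.085
grasp_force: 0.0
time: 3.92
ee_pos: [0.4815, -0.2562, 0.1134]
tcp_rot: [-179.8, 0.1, -152.0]
wrist_force: [1.2, -1.9, 5.8]
opening: 0.0156
grasp_force: 25.6
```

```bash
python3 -m handwheel '{"gripper":[-1,-1,-1,-1,-1],"slide":[[0,0,0],[0,0,0],[0,0,0],[0,0,0],[0,0,0]],"yaw":[-0.1,-0.1,-0.1,-0.1,-0.1]}'
python3 -m handwheel '{"gripper":[-1,-1,-1,-1,-1,-1,-1],"slide":[[0,0,0],[0,0,0],[0,0,0],[0,0,0],[0,0,0],[0,0,0],[0,0,0]],"yaw":[-0.1,-0.1,-0.1,-0.1,-0.09,0,0]}'
python3 -m handwheel '{"gripper":[1,1,1,1,1,1],"slide":[[0,0,0],[0,0,0],[0,0,-10],[0,0,-40],[0,0,-40],[0,0,-40]],"yaw":[0,0,0,0,0,0]}'
python3 -m handwheel '{"gripper":[1,1,1],"slide":[[41,0,0],[41,0,0],[0,0,0]],"yaw":[0,0,0]}'
python3 - <<'E'
from h import *
for n in('wrist','top'):
    c=camera(n);cv2.imwrite(f'pics/{n}2.png',c['img'][:,:,::-1]);np.save(n+'2.npy',c,allow_pickle=True)
    for X in((.4812,-.2557,.12),(.4879,-.17,.086)):print(n,proj(c,X))
w=cv2.imread('pics/wrist2.png');t=cv2.imread('pics/top2.png')
o=np.zeros((600,800,3),'u1');o[:360,:480]=cv2.resize(w,(480,360));o[:300,480:780]=cv2.resize(t[220:295,345:420],(300,300),interpolation=cv2.INTER_CUBIC)
cv2.imwrite('pics/c2.png',o)
E
```

```text
time: 4.33
ee_pos: [0.4823, -0.2571, 0.1134]
tcp_rot: [-179.7, -0.0, -123.1]
wrist_force: [7.0, -9.0, 2.4]
opening: 0.0154
grasp_force: 25.1
time: 4.92
ee_pos: [0.4834, -0.2575, 0.1134]
tcp_rot: [-179.6, -0.2, -95.2]
wrist_force: [12.4, -10.4, -1.6]
opening: 0.0153
grasp_force: 24.7
time: 5.42
ee_pos: [0.4799, -0.2551, 0.2439]
tcp_rot: [179.9, 0.0, -95.2]
wrist_force: [1.8, -0.4, 1.4]
opening: 0.0852
grasp_force: 0.0
time: 5.67
ee_pos: [0.4725, -0.342, 0.2425]
tcp_rot: [-180.0, -0.1, -95.4]
wrist_force: [1.0, -0.2, 0.2]
opening: 0.0853
grasp_force: 0.0
wrist [313.77053921 348.58813091]
wrist [315.52203258 405.4494809 ]
top [393.64150246 254.55109677]
top [358.42912471 253.0585874 ]
```

View pics/c2.png

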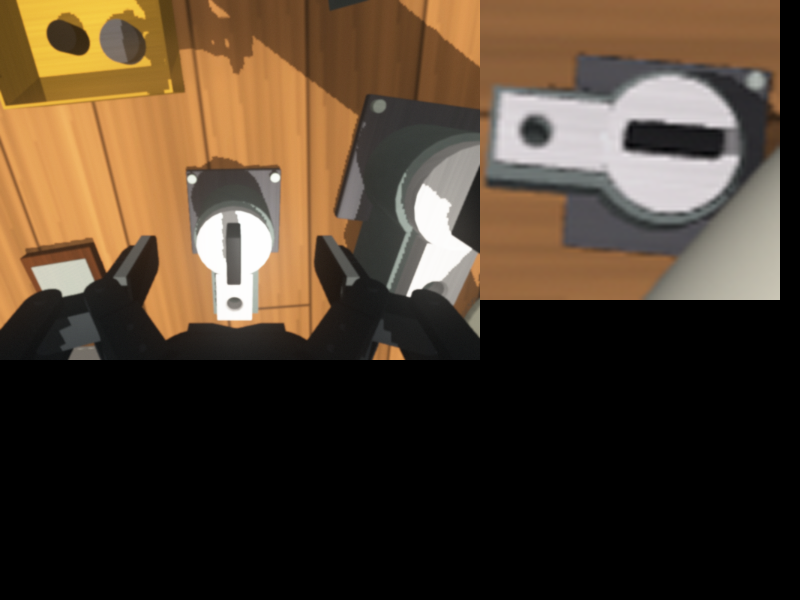

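```bash
python3 - <<'E'
from h import *
c=camera('wrist');o=sensors.get_obs();p=-c['R'].T@c['t'];print(p,o['ee_pos'],c['R'][2],o['q'])
E
```

```text
[ 0.46449155 -0.41916299  0.36586496] [ 0.47286651 -0.33727181  0.24211263] [ 0.02973215  0.31413326 -0.94891322] [-3.55062583e+01  9.17974061e+00  1.38245188e+01  9.46963605e+01
  1.72578013e-02 -1.20197544e+02]
```

```bash
python3 -m handwheel '{"gripper":[1,1,1,1,1,1,1],"slide":[[-41,0,0],[-41,0,0],[-41,0,0],[-41,0,0],[-41,0,0],[-41,0,0],[0,0,0]],"yaw":[0,0,0,0,0,0,0]}'
python3 - <<'E'
from h import *
c=camera('wrist');im=c['img'][:,:,::-1];np.save('w3.npy',c,allow_pickle=True)
h=proj(c,(.4879,-.17,.086));a=proj(c,(.482,-.256,.12));print(h,a, -c['R'].T@c['t'])
x,y=map(int,h);x0=min(max(x-100,0),440);y0=min(max(y-110,0),330)
print(x0,y0);cv2.imwrite('pics/c3.png',cv2.resize(im[y0:y0+150,x0:x0+200],(800,600),interpolation=cv2.INTER_CUBIC))
E
```

```text
time: 6.4
ee_pos: [0.4954, -0.0854, 0.2427]
tcp_rot: [-180.0, 0.1, -94.9]
wrist_force: [-0.6, 0.2, 0.5]
opening: 0.0854
grasp_force: 0.0
[314.8432317  117.89430382] [312.21329976 -44.53720238] [ 0.48781828 -0.16660094  0.3664766 ]
214 7
```

View pics/c3.png

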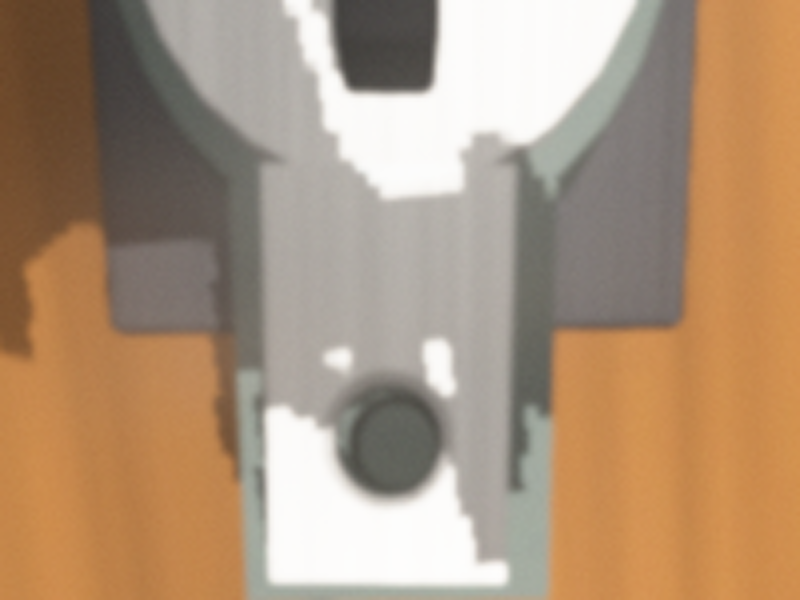

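The base hole, seen through the arm at crop (397,442), sits about 1.5 mm to the right of the arm hole's centre (389,440). The arm's side margins agree, so the collar is about 0.018 rad short. I'll regrip and correct it.

```bash
python3 -m handwheel '{"gripper":[1,1,1,1,1,1,1,1],"slide":[[41,0,0],[41,0,0],[41,0,0],[41,0,0],[7,-1,0],[0,0,40],[0,0,40],[0,0,40]],"yaw":[0,0,0,0,0,0,0,0]}' 20
python3 -m handwheel '{"gripper":[1,-1,-1,-1,-1,-1,-1,-1],"slide":[[0,0,10],[0,0,0],[0,0,0],[0,0,0],[0,0,0],[0,0,0],[0,0,0],[0,0,0]],"yaw":[0,0,0,0,0,0,0,0]}'
python3 -m handwheel '{"gripper":[-1,-1,-1,-1],"slide":[[0,0,0],[0,0,0],[0,0,0],[0,0,0]],"yaw":[-0.01,-0.007,0,0]}'
python3 -m handwheel '{"gripper":[1,1,1,1,1,1],"slide":[[0,0,0],[0,0,0],[0,0,-10],[0,0,-40],[0,0,-40],[0,0,-40]],"yaw":[0,0,0,0,0,0]}'
python3 -m handwheel '{"gripper":[1,1,1,1,1,1],"slide":[[-41,0,0],[-41,0,0],[-41,0,0],[-41,0,0],[-6,0,0],[0,0,0]],"yaw":[0,0,0,0,0,0]}'
python3 - <<'E'
from h import *
c=camera('wrist');im=c['img'][:,:,::-1];np.save('w4.npy',c,allow_pickle=True)
h=proj(c,(.4879,-.17,.086));print(h,-c['R'].T@c['t'])
x,y=map(int,h);x0=x-60;y0=max(y-45,0);print(x0,y0)
cv2.imwrite('pics/c4.png',cv2.resize(im[y0:y0+90,x0:x0+120],(800,600),interpolation=cv2.INTER_CUBIC))
E
```

```text
time: 7.12
ee_pos: [0.4807, -0.2633, 0.1211]
tcp_rot: [-179.9, -0.0, -95.3]
wrist_force: [0.5, -0.2, -0.3]
opening: 0.0853
grasp_force: 0.0
time: 7.78
ee_pos: [0.4829, -0.2632, 0.1139]
tcp_rot: [-179.7, -0.1, -95.2]
wrist_force: [6.1, -0.5, 4.1]
opening: 0.0156
grasp_force: 23.2
time: 8.12
ee_pos: [0.483, -0.2632, 0.1139]
tcp_rot: [-179.7, -0.1, -94.2]
wrist_force: [6.1, -1.2, 3.3]
opening: 0.0158
grasp_force: 23.1
time: 8.62
ee_pos: [0.4804, -0.2623, 0.2441]
tcp_rot: [180.0, 0.0, -94.3]
wrist_force: [1.2, -1.7, -0.5]
opening: 0.085
grasp_force: 0.0
time: 9.12
ee_pos: [0.4937, -0.0909, 0.2429]
tcp_rot: [-180.0, 0.0, -94.1]
wrist_force: [-0.2, -0.2, -0.0]
opening: 0.0855
grasp_force: 0.0
[314.78245515 126.42973457] [ 0.48727444 -0.17196932  0.3668652 ]
254 81
```

View pics/c4.png

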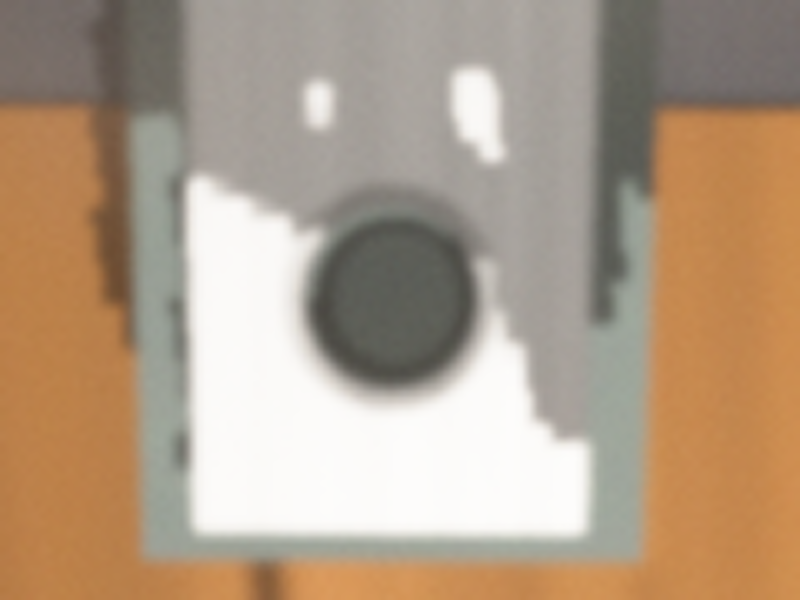

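The holes are concentric now: hole at crop (392,302), side margins 47 and 50 px. The collar is done, so next is the pin.

```bash
python3 -m handwheel '{"gripper":[1,1,1,1,1,1,1,1],"slide":[[-40,1,0],[-40,1,0],[-40,1,0],[-40,1,0],[-40,1,0],[-40,1,0],[-40,1,0],[-40,1,0]],"yaw":[0,0,0,0,0,0,0,0]}'
python3 -m handwheel '{"gripper":[1,1,1,1,1,1,1,1],"slide":[[-40,1,0],[-40,1,0],[0,0,0],[0,0,0],[0,0,0],[0,0,0],[0,0,0],[0,0,0]],"yaw":[0,0,0.11,0.11,0.11,0.11,0.11,0.11]}'
python3 -m handwheel '{"gripper":[1],"slide":[[0,0,0]],"yaw":[0]}'
python3 - <<'E'
from h import *
c=camera('wrist');im=c['img'];cv2.imwrite('pics/w5.png',im[:,:,::-1]);np.save('w5.npy',c,allow_pickle=True)
t=proj(c,(.4436,.2332,.014));h=proj(c,(.5187,.3167,.028));print(t,h)
hsv=cv2.cvtColor(im,cv2.COLOR_RGB2HSV);m=((hsv[...,1]<60)&(hsv[...,2]>70)).astype('u1')
m=cv2.morphologyEx(m,cv2.MORPH_CLOSE,np.ones((5,5)))
k,l,st,ce=cv2.connectedComponentsWithStats(m)
for i in range(1,k):
    if st[i,4]>300:
        p=np.argwhere(l==i)[:,::-1].astype('f4');print(st[i],ce[i],cv2.minAreaRect(p))
o=sensors.get_obs();print(o['ee_pos'],o['tcp_rot'],o['q'])
E
```

```text
time: 9.83
ee_pos: [0.5102, 0.2269, 0.2423]
tcp_rot: [-180.0, -0.0, -94.4]
wrist_force: [1.1, -0.4, 1.1]
opening: 0.0853
grasp_force: 0.0
time: 10.5
ee_pos: [0.5148, 0.3049, 0.242]
tcp_rot: [-180.0, -0.0, -132.5]
wrist_force: [-0.0, 0.2, 0.1]
opening: 0.0856
grasp_force: 0.0
time: 10.58
ee_pos: [0.5147, 0.3049, 0.242]
tcp_rot: [-180.0, -0.0, -132.5]
wrist_force: [-0.4, 0.6, -0.3]
opening: 0.0856
grasp_force: 0.0
[319.24107433 100.83498641] [320.05401457 225.32873934]
[ 303  103   31  126 2585] [318.47311412 175.12495164] ((318.0, 165.5), (125.0, 30.0), 90.0)
[   0  149   98  181 8105] [ 35.38001234 238.35064775] ((48.5, 239.0), (180.0, 97.0), 90.0)
[ 133  295   90   86 2721] [175.38294745 330.29327453] ((177.43817138671875, 341.63916015625), (65.48981475830078, 82.649169921875), 23.96249008178711)
[431 315  48  66 919] [456.36670294 348.18715996] ((455.8031311035156, 344.7366027832031), (74.16354370117188, 20.077896118164062), 64.53665161132812)
[0.51456786 0.30514591 0.24197195] [-1.79990212e+02 -2.21268206e-02 -1.32091650e+02] [ 3.06756109e+01  1.16289034e+01  1.66195332e+01  9.50088635e+01
 -1.59040852e-02 -1.72327388e+01]
```

```bash
python3 -m handwheel '{"gripper":[1,1,1,1,1,1,1,1],"slide":[[-4.5,4,0],[0,0,40],[0,0,40],[0,0,40],[0,0,40],[0,0,40],[0,0,17],[0,0,0]],"yaw":[0,0,0,0,0,0,0,0]}' 20
python3 -m handwheel '{"gripper":[-1,-1,-1,-1,-1,-1,-1,-1],"slide":[[0,0,0],[0,0,0],[0,0,0],[0,0,0],[0,0,0],[0,0,0],[0,0,0],[0,0,0]],"yaw":[0,0,0,0,0,0,0,0]}'
```

```text
time: 11.3
ee_pos: [0.5113, 0.3109, 0.0197]
tcp_rot: [179.9, -0.4, -131.9]
wrist_force: [-0.4, -0.7, -0.2]
opening: 0.0856
grasp_force: 0.0
time: 11.97
ee_pos: [0.5146, 0.313, 0.0268]
tcp_rot: [-179.9, 0.2, -132.1]
wrist_force: [-0.1, -1.7, 6.7]
opening: 0.0282
grasp_force: 20.2
```

```bash
python3 -m handwheel '{"gripper":[-1,-1,-1,-1,-1,-1,-1,-1],"slide":[[0,0,-15],[0,0,-30],[0,0,-35],[0,0,-35],[0,0,-35],[0,0,-20],[0,0,0],[0,0,0]],"yaw":[0,0,0,0,0,0,0,0]}'
python3 - <<'E'
from h import *
for n in('wrist','scene'):
    c=camera(n);cv2.imwrite(f'pics/{n}6.png',c['img'][:,:,::-1]);np.save(n+'6.npy',c,allow_pickle=True)
e=sensors.get_obs()['ee_pos'];x,y=map(int,proj(c,e));print(e,x,y)
w=cv2.imread('pics/wrist6.png');s=cv2.imread('pics/scene6.png')
o=np.zeros((600,800,3),'u1');o[:300,:400]=cv2.resize(w,(400,300));y0=max(0,y-50);x0=min(x-50,540);o[:400,400:]=cv2.resize(s[y0:y0+100,x0:x0+100],(400,400),interpolation=cv2.INTER_CUBIC)
cv2.imwrite('pics/c6.png',o);print(x0,y0)
E
```

```text
time: 12.63
ee_pos: [0.5141, 0.3128, 0.1961]
tcp_rot: [-180.0, 0.1, -132.1]
wrist_force: [0.9, 0.5, -2.4]
opening: 0.0279
grasp_force: 20.4
[0.51324505 0.3123054  0.19342951] 432 304
382 254
```

View pics/c6.png

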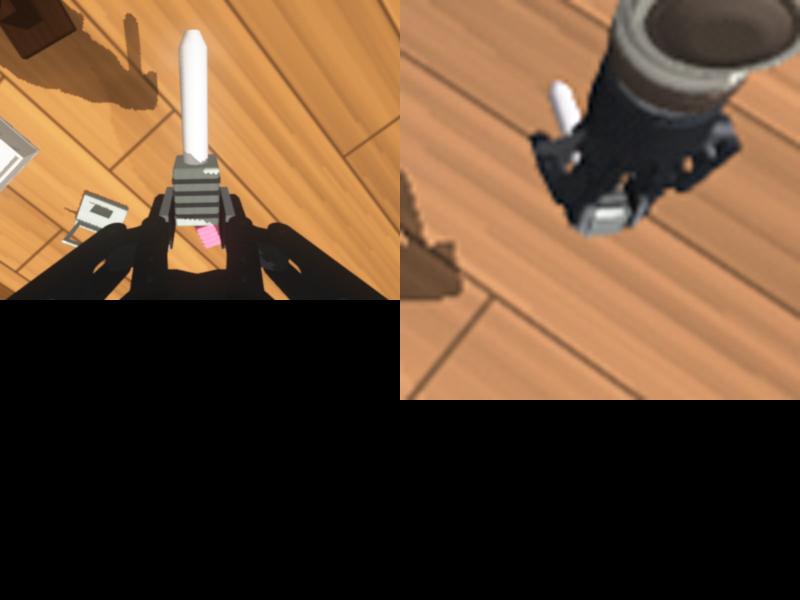

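The pin is held nearly level with the tip ahead, at (310,48) in the full wrist image, so it did not swing down at this grip. Next I'll measure its tilt and where along the head I hold it.

```bash
python3 - <<'E'
from h import *
from scipy.optimize import least_squares
c=np.load('wrist6.npy',allow_pickle=True).item();e=np.array([.5141,.3128,.1961])
psi=np.radians(-132.1);tx=np.array([np.cos(psi),np.sin(psi),0]);z=np.array([0,0,1])
hsv=cv2.cvtColor(c['img'],cv2.COLOR_RGB2HSV);m=((hsv[...,1]<50)&(hsv[...,2]>140)).astype('u1')
col=m[:,300:325].mean(1);r=np.where(col>.3)[0];print(r[:3],r[-3:])
top=r[0]
print([int(v) for v in cv2.cvtColor(c['img'],cv2.COLOR_RGB2GRAY)[225:375:5,312]])
# unknown a: origin->grip along axis(s, head+), tilt th(down tip). height offset of axis at grip n
for obs in [[(311,top,-.094,0),(311,248,-.02,.014)]]:
    def f(p):
        s,th=p;ax=-(tx*np.cos(th)-z*np.sin(th));n=tx*np.sin(th)+z*np.cos(th)
        O=e-ax*s-n*.010
        return [proj(c,O+ax*x+n*h)[1]-v for _,v,x,h in obs]
    q=least_squares(f,[.012,.0]).x;print('grip s',q[0],'tilt down deg',np.degrees(q[1]))
E
```

```text
[48 49 50] [358 359 360]
[254, 254, 254, 255, 254, 254, 176, 175, 113, 132, 142, 139, 125, 70, 129, 137, 116, 68, 133, 134, 80, 74, 134, 131, 66, 126, 235, 195, 140, 161]
grip s 0.017963437479410253 tilt down deg 10.189032850959457
```

```bash
python3 -m handwheel '{"gripper":[-1,-1,-1,-1,-1,-1,-1,-1],"slide":[[0,0,35],[0,0,35],[0,0,35],[0,0,30],[0,0,20],[0,0,8],[0,0,4],[0,0,0]],"yaw":[0,0,0,0,0,0,0,0]}'
python3 -m handwheel '{"gripper":[1,1,1,1,1,1],"slide":[[0,0,0],[0,0,0],[0,0,0],[0,0,0],[0,0,0],[15,0,0]],"yaw":[0,0,0,0,0,0]}'
python3 -m handwheel '{"gripper":[-1,-1,-1,-1,-1,-1,-1,-1],"slide":[[0,0,0],[0,0,0],[0,0,0],[0,0,0],[0,0,0],[0,0,0],[0,0,0],[0,0,0]],"yaw":[0,0,0,0,0,0,0,0]}' 30
python3 -m handwheel '{"gripper":[-1,-1,-1,-1,-1,-1,-1],"slide":[[0,0,-15],[0,0,-30],[0,0,-35],[0,0,-35],[0,0,-35],[0,0,-10],[0,0,0]],"yaw":[0,0,0,0,0,0,0]}'
python3 - <<'E'
from h import *
c=camera('wrist');np.save('w7.npy',c,allow_pickle=True)
g=cv2.cvtColor(c['img'],cv2.COLOR_RGB2GRAY)
hsv=cv2.cvtColor(c['img'],cv2.COLOR_RGB2HSV);m=((hsv[...,1]<50)&(hsv[...,2]>140)).astype('u1')
for y in range(0,400,10):
    r=np.where(m[y,280:345])[0];print(y,(r[0]+280,r[-1]+280,len(r)) if len(r) else None,end='; ')
o=sensors.get_obs();print(o['ee_pos'],o['tcp_rot'],o['q'],o['opening'])
E
```

```text
time: 13.4
ee_pos: [0.5127, 0.312, 0.0271]
tcp_rot: [180.0, -0.1, -132.1]
wrist_force: [-0.1, 0.5, -1.9]
opening: 0.0275
grasp_force: 20.3
time: 13.9
ee_pos: [0.5047, 0.3026, 0.0282]
tcp_rot: [-180.0, 0.1, -132.1]
wrist_force: [0.3, -0.1, -0.8]
opening: 0.0854
grasp_force: 0.0
time: 14.57
ee_pos: [0.5039, 0.3017, 0.0282]
tcp_rot: [-180.0, 0.0, -132.1]
wrist_force: [0.4, 0.9, 1.7]
opening: 0.0276
grasp_force: 30.5
time: 15.15
ee_pos: [0.5046, 0.302, 0.191]
tcp_rot: [-179.9, 0.3, -132.1]
wrist_force: [0.8, 0.0, -2.2]
opening: 0.0274
grasp_force: 30.1
0 None; 10 None; 20 None; 30 None; 40 None; 50 None; 60 None; 70 None; 80 None; 90 None; 100 (np.int64(302), np.int64(328), 27); 110 (np.int64(298), np.int64(333), 36); 120 (np.int64(294), np.int64(336), 43); 130 (np.int64(294), np.int64(336), 43); 140 (np.int64(294), np.int64(336), 43); 150 (np.int64(295), np.int64(335), 41); 160 (np.int64(295), np.int64(335), 41); 170 (np.int64(295), np.int64(335), 41); 180 (np.int64(295), np.int64(335), 41); 190 (np.int64(295), np.int64(335), 41); 200 (np.int64(295), np.int64(335), 41); 210 (np.int64(295), np.int64(334), 40); 220 (np.int64(296), np.int64(334), 39); 230 (np.int64(296), np.int64(334), 39); 240 (np.int64(296), np.int64(334), 39); 250 (np.int64(297), np.int64(334), 38); 260 (np.int64(297), np.int64(333), 37); 270 (np.int64(297), np.int64(333), 37); 280 (np.int64(297), np.int64(331), 35); 290 (np.int64(300), np.int64(329), 30); 300 None; 310 (np.int64(284), np.int64(343), 28); 320 None; 330 (np.int64(284), np.int64(344), 18); 340 None; 350 (np.int64(282), np.int64(339), 50); 360 (np.int64(282), np.int64(344), 63); 370 None; 380 (np.int64(282), np.int64(344), 63); 390 None; [0.50396514 0.30159944 0.18823624] [-1.79974017e+02  6.73782100e-02 -1.32088876e+02] [ 3.09008652e+01  9.21981971e+00  7.90247156e+00  8.86106202e+01
 -5.13504778e-03 -1.70102463e+01] 0.027352141401522798
```

```bash
python3 -m handwheel '{"gripper":[-1,-1,-1,-1,-1,-1,-1],"slide":[[23,-33,-8],[23,-33,-8],[23,-33,-8],[23,-33,-8],[23,-33,-8],[22,-33,-8],[0,0,0]],"yaw":[0,0,0,0,0,0,0]}'
python3 -m handwheel '{"gripper":[-1,-1,-1,-1,-1,-1],"slide":[[0,0,0],[0,0,0],[0,0,0],[0,0,0],[0,0,0],[0,0,0]],"yaw":[-0.115,-0.115,-0.115,-0.115,0,0]}'
python3 - <<'E'
from h import *
from scipy.optimize import least_squares
c=camera('wrist');np.save('w8.npy',c,allow_pickle=True);o=sensors.get_obs();e=o['ee_pos'];print(e,o['tcp_rot'],o['opening'],c['fx'])
im=c['img'][:,:,::-1].copy();cv2.imwrite('pics/w8.png',cv2.resize(im,(800,600)))
S=np.array([.542,.0027,0]);u=np.array([.272,.962,0]);v=np.array([-.962,.272,0])
for a,b in((-.028,.04),(-.028,-.04),(.098,.04),(.098,-.04)):print('board corner',(proj(c,S+u*a+v*b+[0,0,.01])*1.25).round(1))
p=np.radians(o['tcp_rot'][2]);tx=np.array([np.cos(p),np.sin(p),0]);z=np.array([0,0,1])
cam7=np.load('w7.npy',allow_pickle=True).item()
e7=np.array([.5043,.3018,.190]);p=np.radians(-132.1);tx=np.array([np.cos(p),np.sin(p),0])
def f(q):
    s,th=q;ax=-(tx*np.cos(th)-z*np.sin(th));n=tx*np.sin(th)+z*np.cos(th);O=e7-ax*s-n*.014
    return [proj(cam7,O-ax*.094)[1]-97,proj(cam7,O-ax*.02+n*.012)[1]-296]
q=least_squares(f,[0,0.]).x;print('s',q[0],'tilt',np.degrees(q[1]))
E
```

```text
time: 15.78
ee_pos: [0.5595, 0.0611, 0.2344]
tcp_rot: [-180.0, -0.2, -132.4]
wrist_force: [1.0, 0.6, -2.7]
opening: 0.0274
grasp_force: 30.5
time: 16.28
ee_pos: [0.5582, 0.067, 0.2337]
tcp_rot: [179.8, -0.1, -105.9]
wrist_force: [-0.1, 1.1, -2.0]
opening: 0.0271
grasp_force: 30.5
[0.55830085 0.06701095 0.23418426] [ 1.79861082e+02 -5.82866905e-02 -1.05965451e+02] 0.0270518451936095 364.00774201048927
board corner [445.  135.7]
board corner [333.4 136.1]
board corner [439.9 302.9]
board corner [340.4 303.3]
s -0.002327690561234885 tilt 4.105954138616222
```

View pics/w8.png

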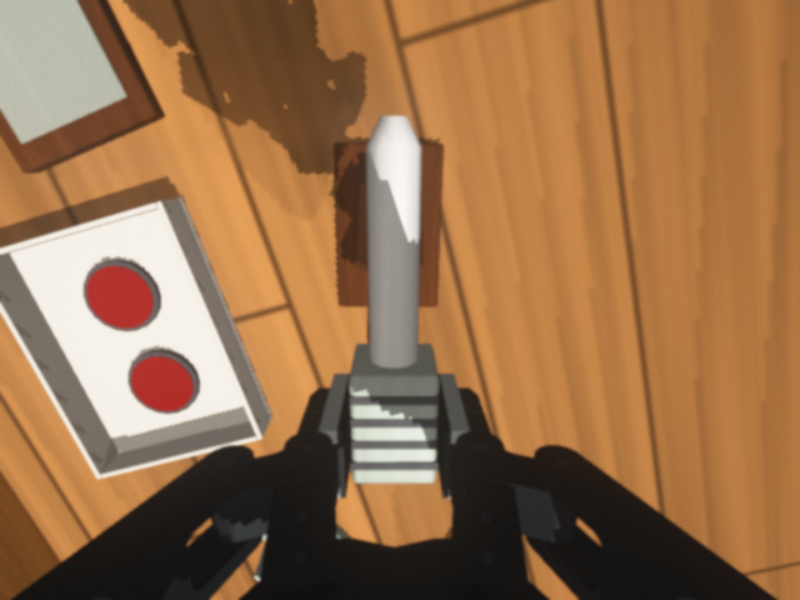

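The board corners are at (335,143), (443,140), (438,305) and (340,303). That puts the rest within about 2 mm of my estimate along its length and on line sideways, with the yaw right. The pin is level and gripped near mid-head. I'll lower the head end onto the rib so that it tilts the pin.

```bash
python3 -m handwheel '{"gripper":[-1,-1,-1,-1,-1],"slide":[[1,-2,35],[0,0,35],[0,0,20],[0,0,5],[0,0,0]],"yaw":[0,0,0,0,0]}'
for i in 1; do python3 -m handwheel '{"gripper":[-1,-1,-1],"slide":[[0,0,2],[0,0,2],[0,0,0]],"yaw":[0,0,0]}'; done
python3 -m handwheel '{"gripper":[-1,-1,-1],"slide":[[0,0,2],[0,0,2],[0,0,0]],"yaw":[0,0,0]}'
python3 -m handwheel '{"gripper":[-1,-1,-1],"slide":[[0,0,2],[0,0,2],[0,0,0]],"yaw":[0,0,0]}'
python3 - <<'E'
from h import *
c=camera('wrist');np.save('w9.npy',c,allow_pickle=True);print(sensors.get_obs()['ee_pos'])
cv2.imwrite('pics/w9.png',c['img'][:,:,::-1])
hsv=cv2.cvtColor(c['img'],cv2.COLOR_RGB2HSV);m=((hsv[...,1]<60)&(hsv[...,2]>90))
for y in range(0,380,12):
    r=np.where(m[y,270:360])[0];print(y,(r[0]+270,r[-1]+270) if len(r) else None,end='; ')
E
```

```text
time: 16.75
ee_pos: [0.5593, 0.0655, 0.1391]
tcp_rot: [179.8, -0.1, -105.8]
wrist_force: [-0.0, 0.6, -1.9]
opening: 0.0274
grasp_force: 30.5
time: 17.0
ee_pos: [0.561, 0.0656, 0.1382]
tcp_rot: [-179.9, 0.0, -105.8]
wrist_force: [-0.3, -0.3, -1.3]
opening: 0.0275
grasp_force: 30.5
time: 17.25
ee_pos: [0.5604, 0.0655, 0.1329]
tcp_rot: [-180.0, 0.0, -105.7]
wrist_force: [0.0, -0.8, -3.0]
opening: 0.0275
grasp_force: 30.5
time: 17.5
ee_pos: [0.5602, 0.0655, 0.1285]
tcp_rot: [180.0, -0.0, -105.7]
wrist_force: [0.1, -0.2, -2.6]
opening: 0.0274
grasp_force: 30.5
[0.56019929 0.06550262 0.12864605]
0 None; 12 None; 24 None; 36 None; 48 None; 60 None; 72 None; 84 None; 96 (np.int64(303), np.int64(327)); 108 (np.int64(297), np.int64(332)); 120 (np.int64(293), np.int64(337)); 132 (np.int64(293), np.int64(336)); 144 (np.int64(294), np.int64(336)); 156 (np.int64(294), np.int64(336)); 168 (np.int64(294), np.int64(336)); 180 (np.int64(294), np.int64(336)); 192 (np.int64(295), np.int64(335)); 204 (np.int64(295), np.int64(334)); 216 (np.int64(295), np.int64(334)); 228 (np.int64(295), np.int64(334)); 240 (np.int64(295), np.int64(334)); 252 (np.int64(296), np.int64(334)); 264 (np.int64(296), np.int64(333)); 276 (np.int64(296), np.int64(334)); 288 (np.int64(296), np.int64(333)); 300 (np.int64(270), np.int64(348)); 312 (np.int64(279), np.int64(349)); 324 (np.int64(280), np.int64(346)); 336 (np.int64(281), np.int64(328)); 348 (np.int64(281), np.int64(348)); 360 (np.int64(281), np.int64(349)); 372 (np.int64(281), np.int64(349));
```

No contact yet. Continuing down and watching force and tip row.

```bash
cat > tip.py <<'E'
from h import *
c=camera('wrist');o=sensors.get_obs();cv2.imwrite('pics/last.png',c['img'][:,:,::-1])
hsv=cv2.cvtColor(c['img'],cv2.COLOR_RGB2HSV);m=((hsv[...,1]<60)&(hsv[...,2]>90))[:,300:330].mean(1)>.4
r=np.where(m)[0];y=r[0];w=np.where(((hsv[...,1]<60)&(hsv[...,2]>90))[y+45,270:360])[0]
print('tiprow',y,'width45',w[-1]-w[0],o['ee_pos'].round(4))
E
python3 -m handwheel '{"gripper":[-1,-1,-1],"slide":[[0,0,2],[0,0,2],[0,0,0]],"yaw":[0,0,0]}' ; python3 tip.py
python3 -m handwheel '{"gripper":[-1,-1,-1],"slide":[[0,0,2],[0,0,2],[0,0,0]],"yaw":[0,0,0]}' ; python3 tip.py
python3 -m handwheel '{"gripper":[-1,-1,-1],"slide":[[0,0,2],[0,0,1],[0,0,0]],"yaw":[0,0,0]}' ; python3 tip.py
```

```text
time: 17.8
ee_pos: [0.5607, 0.065, 0.1263]
tcp_rot: [-179.9, -0.0, -105.8]
wrist_force: [-2.3, -5.0, 5.5]
opening: 0.0275
grasp_force: 31.6
tiprow 93 width45 43 [0.5607 0.0649 0.1262]
time: 18.1
ee_pos: [0.5607, 0.0644, 0.1236]
tcp_rot: [-179.8, -0.1, -105.8]
wrist_force: [-6.8, -7.9, 16.6]
opening: 0.0269
grasp_force: 33.9
tiprow 94 width45 42 [0.5606 0.0644 0.1236]
time: 18.4
ee_pos: [0.5606, 0.0641, 0.1211]
tcp_rot: [-179.8, -0.1, -105.8]
wrist_force: [-8.6, -9.0, 19.0]
opening: 0.0275
grasp_force: 35.7
tiprow 95 width45 40 [0.5605 0.0641 0.121 ]
```

```bash
python3 -m handwheel '{"gripper":[-1,-1,-1],"slide":[[0,0,1],[0,0,2],[0,0,0]],"yaw":[0,0,0]}' 20; python3 tip.py
python3 -m handwheel '{"gripper":[-1,-1,-1],"slide":[[0,0,2],[0,0,1],[0,0,0]],"yaw":[0,0,0]}' ; python3 tip.py
```

```text
time: 18.7
ee_pos: [0.5605, 0.0639, 0.1181]
tcp_rot: [-179.8, -0.1, -105.8]
wrist_force: [-9.6, -10.6, 20.0]
opening: 0.0274
grasp_force: 37.6
tiprow 97 width45 40 [0.5605 0.0639 0.1181]
time: 19.0
ee_pos: [0.5605, 0.0638, 0.1152]
tcp_rot: [-179.8, -0.1, -105.8]
wrist_force: [-9.9, -11.5, 21.1]
opening: 0.0276
grasp_force: 39.7
tiprow 101 width45 38 [0.5605 0.0638 0.1152]
```

```bash
cat > tilt.py <<'E'
from h import *
c=camera('wrist');o=sensors.get_obs();e=o['ee_pos'];p=np.radians(o['tcp_rot'][2]);tx=np.array([np.cos(p),np.sin(p),0]);z=np.array([0,0,1])
for th in range(0,91,10):
    t=np.radians(th);ax=-(tx*np.cos(t)-z*np.sin(t));n=tx*np.sin(t)+z*np.cos(t)
    O=e-z*.009+ax*.002-n*.005
    T=O-ax*.094;M=O-ax*.06;print(th,'tip',proj(c,T).round(),'w@-60',(364*.016/(c['R']@M+c['t'])[2]).round(1),'row',proj(c,M)[1].round(),'shoulder row',proj(c,O-ax*.02+n*.008)[1].round())
hsv=cv2.cvtColor(c['img'],cv2.COLOR_RGB2HSV);m=((hsv[...,1]<60)&(hsv[...,2]>90))
for y in range(80,330,10):
    r=np.where(m[y,270:360])[0];print(y,(int(r[0]+270),int(r[-1]+270)) if len(r) else None,end='; ')
E
python3 tilt.py
```

```text
0 tip [314.  92.] w@-60 42.1 row 188.0 shoulder row 293.0
10 tip [314. 101.] w@-60 39.2 row 189.0 shoulder row 289.0
20 tip [314. 116.] w@-60 36.7 row 193.0 shoulder row 287.0
30 tip [314. 133.] w@-60 34.6 row 200.0 shoulder row 285.0
40 tip [315. 152.] w@-60 32.7 row 210.0 shoulder row 285.0
50 tip [315. 173.] w@-60 31.2 row 222.0 shoulder row 287.0
60 tip [315. 194.] w@-60 30.0 row 236.0 shoulder row 289.0
70 tip [315. 216.] w@-60 29.1 row 251.0 shoulder row 293.0
80 tip [315. 239.] w@-60 28.4 row 266.0 shoulder row 297.0
90 tip [315. 261.] w@-60 27.9 row 283.0 shoulder row 303.0
80 None; 90 None; 100 (311, 321); 110 (302, 328); 120 (297, 333); 130 (296, 334); 140 (296, 334); 150 (296, 334); 160 (296, 334); 170 (296, 334); 180 (296, 333); 190 (296, 333); 200 (296, 333); 210 (296, 333); 220 (296, 333); 230 (296, 333); 240 (296, 333); 250 (296, 333); 260 (296, 333); 270 (296, 333); 280 (296, 333); 290 (281, 349); 300 (279, 350); 310 None; 320 (279, 349);
```

Tilt is about 12°. The contact force passed almost through the pads, so the pin mostly slid up between them. The leverage grows as it goes, so I'll continue down.

```bash
python3 -m handwheel '{"gripper":[-1,-1,-1],"slide":[[0,0,2],[0,0,2],[0,0,0]],"yaw":[0,0,0]}' ; python3 tip.py
python3 -m handwheel '{"gripper":[-1,-1,-1],"slide":[[0,0,2],[0,0,1],[0,0,0]],"yaw":[0,0,0]}' ; python3 tip.py
```

```text
time: 19.35
ee_pos: [0.5605, 0.0637, 0.1112]
tcp_rot: [-179.8, -0.1, -105.8]
wrist_force: [-9.7, -11.9, 20.7]
opening: 0.0274
grasp_force: 43.0
tiprow 108 width45 37 [0.5604 0.0638 0.1112]
time: 19.65
ee_pos: [0.5605, 0.0637, 0.1084]
tcp_rot: [-179.8, -0.1, -105.8]
wrist_force: [-11.5, -12.1, 22.3]
opening: 0.027
grasp_force: 45.8
tiprow 114 width45 36 [0.5605 0.0637 0.1084]
```

```bash
python3 - <<'E'
from h import *
c=camera('top');S=np.array([.542,.0027]);u=np.array([.272,.962]);v=np.array([-.962,.272])
B=lambda x,y:(240+(x-400)/5,200+y/5)
for n,q in dict(ribend=(477,101),ribA=(485,80),ribB=(470,122),blockR=(705,165),blocktopR=(660,205),vA=(590,85),vB=(553,165)).items():
    for z in(.04,.06,.08,.1,.12):
        X=ray(c,B(*q),z)[:2]-S;print(n,z,'u %.3f v %.3f'%(X@u,X@v),end=' | ')
    print()
E
python3 tilt.py | tail -1
```

```text
ribend 0.04 u 0.107 v -0.007 | ribend 0.06 u 0.103 v -0.005 | ribend 0.08 u 0.099 v -0.002 | ribend 0.1 u 0.094 v 0.000 | ribend 0.12 u 0.090 v 0.003 | 
ribA 0.04 u 0.107 v -0.020 | ribA 0.06 u 0.102 v -0.017 | ribA 0.08 u 0.098 v -0.014 | ribA 0.1 u 0.094 v -0.011 | ribA 0.12 u 0.089 v -0.009 | 
ribB 0.04 u 0.107 v 0.004 | ribB 0.06 u 0.103 v 0.007 | ribB 0.08 u 0.099 v 0.009 | ribB 0.1 u 0.094 v 0.012 | ribB 0.12 u 0.090 v 0.014 | 
blockR 0.04 u -0.020 v -0.009 | blockR 0.06 u -0.022 v -0.006 | blockR 0.08 u -0.025 v -0.004 | blockR 0.1 u -0.027 v -0.001 | blockR 0.12 u -0.030 v 0.001 | 
blocktopR 0.04 u -0.003 v 0.018 | blocktopR 0.06 u -0.006 v 0.021 | blocktopR 0.08 u -0.009 v 0.023 | blocktopR 0.1 u -0.011 v 0.025 | blocktopR 0.12 u -0.014 v 0.027 | 
vA 0.04 u 0.052 v -0.033 | vA 0.06 u 0.048 v -0.030 | vA 0.08 u 0.045 v -0.027 | vA 0.1 u 0.041 v -0.024 | vA 0.12 u 0.038 v -0.021 | 
vB 0.04 u 0.058 v 0.014 | vB 0.06 u 0.054 v 0.016 | vB 0.08 u 0.051 v 0.018 | vB 0.1 u 0.047 v 0.021 | vB 0.12 u 0.043 v 0.023 | 
80 None; 90 None; 100 None; 110 None; 120 (304, 326); 130 (299, 331); 140 (297, 333); 150 (297, 333); 160 (297, 333); 170 (297, 333); 180 (297, 333); 190 (296, 333); 200 (296, 333); 210 (296, 333); 220 (296, 333); 230 (296, 333); 240 (296, 333); 250 (296, 333); 260 (296, 333); 270 (296, 334); 280 (296, 333); 290 (279, 350); 300 (270, 359); 310 (270, 359); 320 (270, 359);
```

```bash
python3 -m handwheel '{"gripper":[-1,-1,-1],"slide":[[0,0,2],[0,0,2],[0,0,0]],"yaw":[0,0,0]}' ; python3 tip.py
python3 -m handwheel '{"gripper":[-1,-1,-1],"slide":[[0,0,2],[0,0,2],[0,0,0]],"yaw":[0,0,0]}' ; python3 tip.py;python3 tilt.py
```

```text
time: 20.05
ee_pos: [0.5606, 0.0639, 0.1057]
tcp_rot: [-179.7, -0.1, -105.8]
wrist_force: [-13.6, -12.0, 31.3]
opening: 0.0272
grasp_force: 50.0
tiprow 121 width45 35 [0.5606 0.0639 0.1057]
time: 20.35
ee_pos: [0.5608, 0.0641, 0.1042]
tcp_rot: [-179.6, -0.0, -105.8]
wrist_force: [-22.6, -12.9, 50.0]
opening: 0.0275
grasp_force: 54.0
tiprow 123 width45 35 [0.5608 0.0641 0.1042]
0 tip [314.  92.] w@-60 42.1 row 188.0 shoulder row 293.0
10 tip [314. 101.] w@-60 39.3 row 189.0 shoulder row 289.0
20 tip [315. 115.] w@-60 36.8 row 193.0 shoulder row 286.0
30 tip [315. 133.] w@-60 34.6 row 200.0 shoulder row 285.0
40 tip [315. 152.] w@-60 32.8 row 210.0 shoulder row 285.0
50 tip [315. 172.] w@-60 31.2 row 222.0 shoulder row 287.0
60 tip [315. 194.] w@-60 30.0 row 236.0 shoulder row 289.0
70 tip [315. 216.] w@-60 29.1 row 250.0 shoulder row 293.0
80 tip [315. 238.] w@-60 28.4 row 266.0 shoulder row 297.0
90 tip [315. 261.] w@-60 27.9 row 282.0 shoulder row 303.0
80 None; 90 None; 100 None; 110 None; 120 None; 130 (303, 326); 140 (298, 331); 150 (297, 332); 160 (297, 332); 170 (297, 332); 180 (297, 332); 190 (297, 332); 200 (297, 332); 210 (297, 333); 220 (297, 333); 230 (296, 333); 240 (296, 333); 250 (296, 333); 260 (296, 333); 270 (296, 334); 280 (291, 345); 290 (279, 350); 300 (270, 359); 310 (270, 359); 320 (270, 359);
```

The rising sideways force (pushing toward tool +y) suggests one fingertip is catching the rib's edge. I'll back up, shift 2.5 mm toward tool +y, and carry on.

```bash
python3 -m handwheel '{"gripper":[-1,-1,-1],"slide":[[0,0,-5],[0,2.5,0],[0,0,0]],"yaw":[0,0,0]}'
python3 -m handwheel '{"gripper":[-1,-1,-1],"slide":[[0,0,2],[0,0,2],[0,0,0]],"yaw":[0,0,0]}' ; python3 tip.py
python3 -m handwheel '{"gripper":[-1,-1,-1],"slide":[[0,0,2],[0,0,1],[0,0,0]],"yaw":[0,0,0]}' ; python3 tip.py
```

```text
time: 20.7
ee_pos: [0.5597, 0.0649, 0.1052]
tcp_rot: [-179.6, -0.0, -105.8]
wrist_force: [-0.2, -9.5, 16.2]
opening: 0.0271
grasp_force: 49.4
time: 20.95
ee_pos: [0.5598, 0.0649, 0.1029]
tcp_rot: [-179.6, 0.0, -105.8]
wrist_force: [-6.5, -9.4, 27.7]
opening: 0.0275
grasp_force: 53.3
tiprow 130 width45 34 [0.5598 0.0649 0.1028]
time: 21.25
ee_pos: [0.5599, 0.065, 0.1019]
tcp_rot: [-179.5, 0.1, -105.8]
wrist_force: [-12.6, -10.5, 41.7]
opening: 0.0273
grasp_force: 56.2
tiprow 132 width45 34 [0.5599 0.065  0.1018]
```

```bash
python3 -m handwheel '{"gripper":[-1,-1,-1],"slide":[[0,0,-3],[-4,0,0],[0,0,0]],"yaw":[0,0,0]}';python3 tip.py
python3 -m handwheel '{"gripper":[-1,-1,-1],"slide":[[0,0,2],[0,0,1],[0,0,0]],"yaw":[0,0,0]}' ; python3 tip.py
```

```text
time: 21.55
ee_pos: [0.5597, 0.0654, 0.1022]
tcp_rot: [-179.6, -0.5, -106.0]
wrist_force: [-11.0, -29.8, 27.1]
opening: 0.0274
grasp_force: 54.1
tiprow 132 width45 34 [0.5598 0.0654 0.1022]
time: 21.85
ee_pos: [0.5599, 0.0656, 0.1014]
tcp_rot: [-179.5, -0.3, -105.9]
wrist_force: [-17.5, -27.9, 44.1]
opening: 0.0278
grasp_force: 57.1
tiprow 133 width45 34 [0.5599 0.0656 0.1015]
```

```bash
python3 - <<'E'
from h import *
c=camera('wrist');S=np.array([.542,.0027,.035]);u=np.array([.272,.962,0]);z=np.array([0,0,1]);a=(u+z)/2**.5;n=(z-u)/2**.5
for d in(0,.005):
  for L in(0,.03,.06,.074):
    X=S+a*(L+d)+n*(.008 if L>.01 else 0.004);print(d,L,proj(c,X).round(1),(364*.016/(c['R']@X+c['t'])[2]).round(1))
X=S+a*.114;print('head end top',proj(c,X+n*.014),'grip',S+a*.094)
hsv=cv2.cvtColor(c['img'],cv2.COLOR_RGB2HSV);m=((hsv[...,1]<60)&(hsv[...,2]>90))
for y in range(130,330,20):
    r=np.where(m[y,270:360])[0];print(y,(int(r[0]+270),int(r[-1]+270)) if len(r) else None,end='; ')
w=c['img'][:,:,::-1];cv2.imwrite('pics/w10.png',cv2.resize(w[60:420,80:560],(800,600)))
E
```

```text
0 0 [314.9 151.9] 31.9
0 0.03 [314.5 197.2] 35.2
0 0.06 [314.2 257. ] 38.4
0 0.074 [314.  288.8] 40.0
0.005 0 [314.8 159.8] 32.3
0.005 0.03 [314.5 206.5] 35.7
0.005 0.06 [314.2 268.1] 38.9
0.005 0.074 [314.  300.8] 40.7
head end top [313.22858307 395.56682429] grip [0.56007931 0.06664225 0.10146804]
130 None; 150 (299, 331); 170 (298, 332); 190 (298, 332); 210 (297, 332); 230 (297, 333); 250 (297, 333); 270 (296, 333); 290 (279, 350); 310 (270, 359);
```

View pics/w10.png

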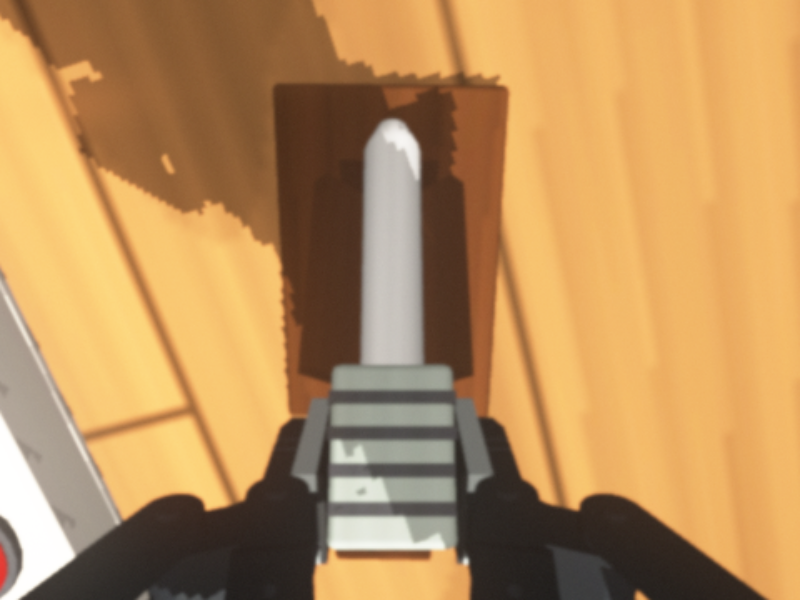

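The pin now lies over the groove at roughly 35°, with its tip at crop (392,122) just above the stop ledge and the head on the rib between the fingers. Checking the tip's clearance of the stop before letting go.

```bash
python3 - <<'E'
from h import *
from scipy.optimize import least_squares
c=camera('wrist');S=np.array([.542,.0027]);u=np.array([.272,.962,0])
# unknown origin (uo,zo) & tilt; obs: tip row 132(top edge of tip), shoulder top edge row ~279, width at row 230=37 / 160=33.5, head end top row ~388
def P(uo,zo,x,n,t):
    a=u*np.cos(t)+np.array([0,0,np.sin(t)]);m=-u*np.sin(t)+np.array([0,0,np.cos(t)])
    return np.r_[S,0]+u*uo+[0,0,zo]+a*x+m*n
def f(q):
    r=lambda x,n:proj(c,P(*q[:2],x,n,q[2]))[1]
    return [r(-.094,.004)-132,r(-.02,.014)-279,r(.02,.014)-388]
q=least_squares(f,[.066,.105,.6]).x;print(q[:2],np.degrees(q[2]),f(q));T=P(*q[:2],-.094,0,q[2]);print('tip u,z',(T-np.r_[S,0])@u,T[2])
E
```

```text
[0.06645026 0.09405713] 35.42127848130484 [np.float64(0.0), np.float64(-5.684341886080802e-14), np.float64(1.1368683772161603e-13)]
tip u,z -0.010145713801828958 0.03957625227171913
```

The tip is likely resting on top of the stop, with u+z about 30 against 35. I'll lift and shift up the slope, then settle it.

```bash
python3 -m handwheel '{"gripper":[-1,-1,-1,-1],"slide":[[0,0,-10],[0,0,-10],[-8,-1,0],[0,0,0]],"yaw":[0,0,0,0]}'
python3 -m handwheel '{"gripper":[-1,-1,-1],"slide":[[0,0,3],[0,0,2],[0,0,0]],"yaw":[0,0,0]}' ; python3 tip.py
python3 -m handwheel '{"gripper":[-1,-1,-1],"slide":[[0,0,2],[0,0,2],[0,0,0]],"yaw":[0,0,0]}' ; python3 tip.py
```

```text
time: 22.33
ee_pos: [0.5633, 0.0787, 0.1153]
tcp_rot: [-179.9, 0.1, -105.7]
wrist_force: [5.0, -0.5, 0.3]
opening: 0.0274
grasp_force: 51.1
time: 22.58
ee_pos: [0.5634, 0.0777, 0.1119]
tcp_rot: [-179.8, 0.1, -105.7]
wrist_force: [-0.1, -2.7, 17.1]
opening: 0.0275
grasp_force: 53.5
tiprow 133 width45 32 [0.5634 0.0777 0.112 ]
time: 22.88
ee_pos: [0.5636, 0.0775, 0.1115]
tcp_rot: [-179.6, 0.1, -105.7]
wrist_force: [-10.6, -6.3, 41.7]
opening: 0.0274
grasp_force: 56.5
tiprow 134 width45 32 [0.5636 0.0775 0.1116]
```

```bash
python3 -m handwheel '{"gripper":[-1,-1],"slide":[[0,0,-3],[0,0,0]],"yaw":[0,0]}'
python3 -m handwheel '{"gripper":[-0.1,-0.1,-0.1,-0.1],"slide":[[0,0,0],[0,0,0],[0,0,0],[0,0,0]],"yaw":[0,0,0,0]}'; python3 tip.py
cat > fit.py <<'E'
from h import *
from scipy.optimize import least_squares
c=camera('wrist');o=sensors.get_obs();S=np.array([.542,.0027]);u=np.array([.272,.962,0])
cv2.imwrite('pics/last.png',c['img'][:,:,::-1])
hsv=cv2.cvtColor(c['img'],cv2.COLOR_RGB2HSV);m=((hsv[...,1]<60)&(hsv[...,2]>90))
for y in range(100,440,12):
    r=np.where(m[y,250:380])[0];print(y,(int(r[0]+250),int(r[-1]+250),len(r)) if len(r) else None,end='; ')
z=np.array([0,0,1]);a=(u+z)/2**.5;n=(z-u)/2**.5
for d in(0,.01,.02):
    print('\nif seated +',d,[proj(c,np.r_[S,.035]+a*(L+d)+n*k).round().tolist() for L,k in((0,.004),(.074,.014),(.114,.014))])
print(o['ee_pos'].round(4),o['opening'])
E
python3 fit.py
```

```text
time: 23.1
ee_pos: [0.5634, 0.0775, 0.1118]
tcp_rot: [-179.7, 0.1, -105.7]
wrist_force: [-3.0, -4.3, 22.3]
opening: 0.0274
grasp_force: 54.2
time: 23.43
ee_pos: [0.5617, 0.0776, 0.1079]
tcp_rot: [179.9, -0.0, -105.7]
wrist_force: [-0.1, 0.1, -0.1]
opening: 0.0384
grasp_force: 0.0
tiprow 137 width45 32 [0.5618 0.0776 0.1081]
100 None; 112 None; 124 None; 136 (302, 313, 12); 148 (293, 322, 30); 160 (293, 324, 32); 172 (292, 324, 33); 184 (292, 325, 34); 196 (292, 325, 34); 208 (292, 326, 35); 220 (292, 326, 35); 232 (292, 327, 36); 244 (292, 327, 36); 256 (292, 328, 37); 268 (276, 344, 69); 280 (274, 346, 72); 292 (275, 346, 72); 304 (254, 376, 93); 316 (250, 379, 21); 328 (250, 379, 89); 340 (250, 379, 18); 352 (250, 379, 83); 364 (275, 346, 72); 376 (255, 257, 3); 388 (256, 258, 3); 400 None; 412 None; 424 None; 436 None; 
if seated + 0 [[311.0, 126.0], [310.0, 248.0], [310.0, 353.0]]

if seated + 0.01 [[311.0, 141.0], [310.0, 272.0], [309.0, 384.0]]

if seated + 0.02 [[311.0, 157.0], [310.0, 297.0], [309.0, 418.0]]
[0.5619 0.0776 0.1082] 0.03819200676642789
```

The pin now lies at 45° in the groove; its rows match the seated pose shifted about 7 mm upslope. Opening fully and letting it settle before re-measuring.

```bash
python3 -m handwheel '{"gripper":[0,0.2,0.2,0.2,0.2],"slide":[[0,0,0],[0,0,0],[0,0,0],[0,0,0],[0,0,0]],"yaw":[0,0,0,0,0]}'; python3 fit.py
```

```text
time: 23.95
ee_pos: [0.5622, 0.0775, 0.109]
tcp_rot: [-180.0, 0.0, -105.7]
wrist_force: [-0.1, 0.5, 0.6]
opening: 0.0508
grasp_force: 0.0
100 None; 112 None; 124 None; 136 (303, 314, 12); 148 (295, 323, 29); 160 (294, 325, 32); 172 (293, 325, 33); 184 (293, 326, 34); 196 (293, 326, 34); 208 (293, 327, 35); 220 (293, 327, 35); 232 (293, 328, 36); 244 (293, 328, 36); 256 (293, 329, 37); 268 (277, 345, 69); 280 (276, 346, 71); 292 (277, 313, 37); 304 (276, 347, 72); 316 (276, 276, 1); 328 (275, 348, 74); 340 (274, 348, 72); 352 (275, 350, 76); 364 (277, 347, 71); 376 None; 388 None; 400 None; 412 None; 424 None; 436 None; 
if seated + 0 [[312.0, 126.0], [311.0, 248.0], [311.0, 352.0]]

if seated + 0.01 [[312.0, 141.0], [311.0, 271.0], [311.0, 383.0]]

if seated + 0.02 [[312.0, 157.0], [311.0, 296.0], [310.0, 416.0]]
[0.5622 0.0774 0.109 ] 0.051018329666538235
```

It has settled. To be sure the tip is against the stop, I'll grip lightly, push down along the groove until it resists, then let go.

```bash
python3 -m handwheel '{"gripper":[-1,-1,-1,-1,-1],"slide":[[0,0,0],[0,0,0],[0,0,0],[0,0,0],[0,0,0]],"yaw":[0,0,0,0,0]}' 20
python3 -m handwheel '{"gripper":[-1,-1],"slide":[[1.5,0,1.5],[0,0,0]],"yaw":[0,0]}'
python3 -m handwheel '{"gripper":[-1,-1],"slide":[[1.5,0,1.5],[0,0,0]],"yaw":[0,0]}'
python3 fit.py
```

```text
time: 24.42
ee_pos: [0.5631, 0.0773, 0.1094]
tcp_rot: [-179.9, 0.0, -105.7]
wrist_force: [5.3, -1.0, -0.8]
opening: 0.0275
grasp_force: 20.6
time: 24.58
ee_pos: [0.5633, 0.077, 0.1091]
tcp_rot: [-179.8, 0.2, -105.7]
wrist_force: [4.5, 5.1, 5.5]
opening: 0.0276
grasp_force: 19.6
time: 24.75
ee_pos: [0.5636, 0.0766, 0.1089]
tcp_rot: [-179.7, 0.4, -105.6]
wrist_force: [5.2, 9.9, 11.5]
opening: 0.0279
grasp_force: 19.0
100 None; 112 None; 124 None; 136 (308, 320, 13); 148 (300, 328, 29); 160 (299, 329, 31); 172 (299, 329, 31); 184 (298, 330, 33); 196 (298, 331, 34); 208 (298, 331, 34); 220 (297, 331, 35); 232 (297, 331, 35); 244 (297, 331, 35); 256 (297, 332, 36); 268 (280, 349, 70); 280 (282, 348, 67); 292 None; 304 (267, 363, 76); 316 (264, 265, 2); 328 (263, 351, 75); 340 (259, 263, 2); 352 (265, 364, 85); 364 (279, 349, 71); 376 None; 388 None; 400 None; 412 None; 424 None; 436 None; 
if seated + 0 [[316.0, 126.0], [316.0, 249.0], [315.0, 353.0]]

if seated + 0.01 [[316.0, 141.0], [316.0, 272.0], [315.0, 384.0]]

if seated + 0.02 [[316.0, 157.0], [316.0, 298.0], [315.0, 418.0]]
[0.5636 0.0766 0.1089] 0.027872245268338258
```

Force rises along the slope with no movement, so the tip is on the stop. Letting go and working out the end-of-head grip point.

```bash
python3 -m handwheel '{"gripper":[0.2,0.2,0.2,0.2],"slide":[[0,0,0],[0,0,0],[0,0,0],[0,0,0]],"yaw":[0,0,0,0]}'
python3 - <<'E'
from h import *
from scipy.optimize import least_squares
c=camera('wrist');o=sensors.get_obs();e=o['ee_pos'];u=np.array([.272,.962,0]);z=np.array([0,0,1]);a=(u+z)/2**.5;n=(z-u)/2**.5;v=np.array([-.962,.272,0])
hsv=cv2.cvtColor(c['img'],cv2.COLOR_RGB2HSV);m=((hsv[...,1]<60)&(hsv[...,2]>90))
col=m[:,290:330].mean(1);r=np.where(col>.25)[0];print('tip',r[0],'rows',[int(k) for k in r if k>255])
wd=[(int(y),int(np.ptp(np.where(m[y,260:370])[0]))) for y in range(250,385,4) if m[y,260:370].any()];print(wd)
obs=[(0,.004,r[0]),(.074,.014,266),(.114,.014,372)]
S0=np.array([.542,.0027,.035])
for name,B in(('u',[u]),('u,z',[u,z])):
    f=lambda q:[proj(c,S0+sum(k*b for k,b in zip(q,B))+a*L+n*k2)[1]-y for L,k2,y in obs]
    q=least_squares(f,[0.]*len(B)).x;O=S0+sum(k*b for k,b in zip(q,B))+a*.094
    print(name,q,f(q),'origin',O,'TCP rel origin u,z,v',(e-O)@u,(e-O)@z,(e-O)@v)
E
```

```text
time: 25.13
ee_pos: [0.561, 0.0744, 0.1055]
tcp_rot: [179.9, -0.0, -105.7]
wrist_force: [-0.5, -1.1, -0.1]
opening: 0.0512
grasp_force: 0.0
tip 142 rows [256, 257, 258, 259, 260, 261, 262, 263, 264, 265, 266, 267, 268, 269, 270, 271, 272, 273, 274, 275, 276, 277, 278, 279, 280, 281, 282, 283, 284, 290, 291, 292, 293, 294, 295, 296, 297, 298, 299, 300, 301, 302, 303, 304, 310, 311, 312, 313, 314, 315, 316, 317, 318, 319, 320, 321, 322, 323, 324, 325, 326, 332, 333, 334, 335, 336, 337, 338, 339, 340, 341, 342, 343, 344, 345, 346, 347, 348, 349, 350, 351, 352, 353, 354, 355, 356, 357, 358, 359, 360, 361, 362, 363, 364, 365, 366, 367, 368, 369, 370, 371, 372, 373, 374, 375, 376, 377, 378, 379, 380, 381, 382, 383]
[(250, 35), (254, 36), (258, 36), (262, 36), (266, 36), (270, 61), (274, 68), (278, 69), (282, 70), (286, 0), (290, 71), (294, 70), (298, 70), (302, 70), (306, 0), (310, 66), (314, 72), (318, 72), (322, 72), (326, 74), (330, 9), (334, 75), (338, 74), (342, 75), (346, 75), (350, 77), (354, 77), (358, 77), (362, 77), (366, 77), (370, 77), (374, 75), (378, 71), (382, 64)]
u [0.00314819] [np.float64(-2.6285296626455192), np.float64(0.12042390618370291), np.float64(2.082788956407285)] origin [0.56093561 0.06967081 0.10146804] TCP rel origin u,z,v 0.0045486561710199064 0.00401246020004449 0.0012170425611425172
u,z [ 0.00443326 -0.00287483] [np.float64(-0.2606119304788592), np.float64(0.44104769745018757), np.float64(-0.2095076351795342)] origin [0.56128515 0.07090704 0.09859321] TCP rel origin u,z,v 0.0032643216904301884 0.006887290040845373 0.0012170425611424279
```

```bash
python3 -m handwheel '{"gripper":[0.2,0.2,-1,-1,-1,-1,-1,-1],"slide":[[-7,-1.5,-6],[0,0,0],[0,0,0],[0,0,0],[0,0,0],[0,0,0],[0,0,0],[0,0,0]],"yaw":[0,0,0,0,0,0,0,0]}' 20
python3 -m handwheel '{"gripper":[-1,-1,-1],"slide":[[10.6,0,-8.5],[11.8,0,-7.9],[0,0,0]],"yaw":[0,0,0]}'
python3 -m handwheel '{"gripper":[-1,-1,-1],"slide":[[12.8,0,-6.2],[13.4,0,-4.6],[0,0,0]],"yaw":[0,0,0]}'
cat > fit2.py <<'E'
from h import *
from scipy.optimize import least_squares
c=camera('wrist');o=sensors.get_obs();e=o['ee_pos'];p=np.radians(o['tcp_rot'][2]);tx=np.array([np.cos(p),np.sin(p),0]);z=np.array([0,0,1])
cv2.imwrite('pics/last.png',c['img'][:,:,::-1])
hsv=cv2.cvtColor(c['img'],cv2.COLOR_RGB2HSV);m=((hsv[...,1]<60)&(hsv[...,2]>90))
rows=[(int(y),int(r[0]+260),int(r[-1]+260)) for y in range(60,440,8) for r in [np.where(m[y,260:370])[0]] if len(r)>9]
print(rows)
for th in(45,60,70,80,90,100):
    t=np.radians(th);ax=-(tx*np.cos(t)-z*np.sin(t));n=tx*np.sin(t)+z*np.cos(t);O=e-ax*.0145
    print(th,[int(round(proj(c,O+ax*L+n*k)[1])) for L,k in((-.094,.004),(-.094,-.004),(-.02,.014),(.02,.014),(.02,-.014))])
print(e,o['tcp_rot'],o['opening'])
E
python3 fit2.py
```

```text
time: 25.85
ee_pos: [0.5649, 0.081, 0.1121]
tcp_rot: [-180.0, 0.0, -105.7]
wrist_force: [0.2, 0.8, 2.3]
opening: 0.0278
grasp_force: 22.2
time: 26.1
ee_pos: [0.5587, 0.0582, 0.1299]
tcp_rot: [-179.9, 0.0, -105.8]
wrist_force: [0.0, 1.1, 2.8]
opening: 0.0277
grasp_force: 22.1
time: 26.35
ee_pos: [0.5514, 0.0329, 0.14]
tcp_rot: [-179.9, 0.0, -105.8]
wrist_force: [1.2, 1.3, 2.2]
opening: 0.0276
grasp_force: 22.1
[(212, 305, 324), (220, 302, 327), (228, 302, 328), (236, 302, 328), (244, 301, 328), (252, 301, 328), (260, 300, 329), (268, 299, 329), (284, 284, 345), (308, 282, 348), (324, 280, 350), (332, 278, 351), (340, 278, 351), (348, 263, 367), (356, 279, 350), (364, 280, 349), (372, 280, 350), (380, 292, 332)]
45 [128, 139, 248, 349, 362]
60 [167, 178, 252, 338, 370]
70 [193, 204, 258, 331, 374]
80 [219, 230, 266, 324, 378]
90 [245, 256, 275, 318, 381]
100 [272, 283, 285, 312, 382]
[0.55152117 0.03348182 0.13949894] [-1.79965505e+02 -1.47503654e-03 -1.05820867e+02] 0.027629470755099795
```

The arc works: tilt is about 76°. Finishing it and lifting.

```bash
python3 -m handwheel '{"gripper":[-1,-1,-1],"slide":[[13.9,0,-2.8],[14.2,0,-0.9],[0,0,0]],"yaw":[0,0,0]}'; python3 fit2.py | head -1
python3 -m handwheel '{"gripper":[-1,-1,-1,-1,-1],"slide":[[0,0,-10],[0,0,-30],[0,0,-40],[0,0,-20],[0,0,0]],"yaw":[0,0,0,0,0]}'; python3 fit2.py
```

```text
time: 26.65
ee_pos: [0.5435, 0.0057, 0.1428]
tcp_rot: [180.0, -0.0, -105.8]
wrist_force: [-0.3, 0.7, -0.5]
opening: 0.0274
grasp_force: 22.1
[(252, 306, 323), (260, 303, 326), (268, 303, 327), (276, 302, 328), (284, 299, 340), (292, 287, 343), (300, 267, 362), (308, 265, 364), (316, 263, 366), (324, 261, 368), (332, 260, 369), (340, 260, 369), (348, 262, 367), (356, 278, 350), (364, 279, 350), (372, 279, 351), (380, 280, 351), (388, 284, 347), (396, 269, 361)]
time: 27.12
ee_pos: [0.545, 0.0074, 0.248]
tcp_rot: [-179.7, 0.1, -105.7]
wrist_force: [1.7, -0.1, -2.5]
opening: 0.0274
grasp_force: 21.8
[(252, 306, 324), (260, 303, 326), (268, 303, 327), (276, 302, 328), (284, 300, 332), (292, 286, 343), (300, 268, 362), (308, 266, 364), (316, 263, 366), (324, 261, 369), (332, 260, 369), (340, 260, 369), (348, 262, 367), (356, 278, 350), (364, 279, 350), (372, 279, 351), (380, 279, 350), (388, 283, 347), (396, 269, 361)]
45 [127, 138, 245, 344, 357]
60 [165, 176, 249, 333, 365]
70 [191, 202, 255, 326, 369]
80 [217, 228, 263, 319, 373]
90 [243, 254, 272, 313, 375]
100 [269, 281, 282, 308, 377]
[0.54464988 0.00741056 0.24507352] [-1.79826003e+02  2.86364399e-02 -1.05722026e+02] 0.02749203302761856
```

```bash
python3 -m handwheel '{"gripper":[-1,-1,-1,-1,-1,-1,-1,-1],"slide":[[0,0,0],[0,0,0],[15,3.5,0],[30,7,0],[35,8.5,0],[35,8.5,0],[35,8.5,0],[22,5,0]],"yaw":[-0.1,-0.1,0,0,0,0,0,0]}'
python3 -m handwheel '{"gripper":[-1,-1,-1,-1,-1,-1],"slide":[[10.5,1.5,0],[0,0,10],[0,0,10],[0,0,6],[0,0,0],[0,0,0]],"yaw":[0,0,0,0,0,0]}'
python3 fit2.py
python3 - <<'E'
from h import *
c=np.load('w4.npy',allow_pickle=True).item();print('hole from w4',ray(c,(312.8,126.3),.086))
c=camera('wrist');print([proj(c,X).round().tolist() for X in((.489,-.170,.086),(.489,-.18,.086),(.489,-.16,.086))])
g=cv2.cvtColor(c['img'],cv2.COLOR_RGB2GRAY)
for col in (292,296,315,335,340):print(col,g[200:300:4,col].tolist())
E
```

```text
time: 27.83
ee_pos: [0.4885, -0.1634, 0.2409]
tcp_rot: [179.8, -0.0, -94.3]
wrist_force: [0.6, 0.3, -2.2]
opening: 0.0279
grasp_force: 21.8
time: 28.33
ee_pos: [0.4879, -0.1706, 0.216]
tcp_rot: [179.9, 0.0, -94.2]
wrist_force: [0.7, 0.5, -2.4]
opening: 0.028
grasp_force: 21.7
[(60, 264, 369), (68, 260, 369), (76, 260, 369), (84, 260, 369), (92, 260, 369), (100, 260, 369), (108, 260, 369), (116, 260, 369), (124, 260, 369), (132, 260, 369), (140, 260, 369), (148, 260, 369), (156, 260, 369), (164, 260, 369), (172, 260, 369), (180, 260, 369), (188, 271, 352), (196, 272, 351), (204, 272, 351), (212, 272, 351), (220, 273, 350), (228, 274, 350), (236, 274, 350), (244, 274, 349), (252, 274, 349), (260, 275, 349), (268, 275, 349), (276, 302, 327), (284, 295, 329), (292, 288, 343), (300, 268, 362), (308, 266, 364), (324, 266, 349), (332, 264, 351), (340, 278, 351), (348, 263, 367), (356, 279, 350), (364, 279, 350), (372, 279, 351), (380, 279, 350), (388, 282, 346)]
45 [127, 138, 247, 349, 362]
60 [166, 177, 251, 338, 370]
70 [192, 203, 257, 330, 374]
80 [218, 229, 265, 323, 378]
90 [245, 256, 
[... 184 characters left out ...]
7019386  0.086     ]
[[313.0, 241.0], [312.0, 228.0], [314.0, 254.0]]
292 [157, 158, 160, 185, 230, 251, 252, 252, 252, 252, 252, 253, 253, 253, 253, 253, 253, 253, 227, 145, 148, 115, 66, 90, 64]
296 [157, 157, 159, 156, 161, 187, 231, 242, 253, 248, 244, 248, 253, 253, 253, 254, 254, 254, 234, 104, 102, 100, 65, 91, 63]
315 [253, 253, 253, 253, 181, 175, 161, 119, 83, 83, 82, 88, 118, 120, 121, 120, 119, 118, 119, 118, 119, 107, 67, 95, 65]
335 [253, 253, 253, 253, 253, 253, 254, 254, 254, 254, 254, 254, 254, 254, 254, 254, 254, 254, 240, 150, 147, 115, 63, 93, 66]
340 [253, 253, 254, 254, 254, 254, 254, 254, 254, 254, 253, 253, 253, 253, 253, 252, 252, 252, 233, 158, 159, 119, 66, 94, 65]
```

The hole (rows ~228–254) and the tip (row ~250) agree with the pin being upright above the hole. I'll nudge 1 mm and lower with force checks.

```bash
python3 -m handwheel '{"gripper":[-1,-1,-1,-1,-1,-1],"slide":[[0,-1,0],[0,0,8],[0,0,8],[0,0,6],[0,0,6],[0,0,0]],"yaw":[0,0,0,0,0,0]}'
python3 -m handwheel '{"gripper":[-1,-1,-1,-1],"slide":[[0,0,5],[0,0,5],[0,0,5],[0,0,0]],"yaw":[0,0,0,0]}'
```

```text
time: 28.93
ee_pos: [0.4883, -0.1717, 0.1871]
tcp_rot: [179.9, 0.0, -94.3]
wrist_force: [-0.7, 0.6, -2.5]
opening: 0.0277
grasp_force: 21.7
time: 29.27
ee_pos: [0.4886, -0.1717, 0.1727]
tcp_rot: [179.9, 0.0, -94.3]
wrist_force: [-0.9, -0.2, -3.1]
opening: 0.0276
grasp_force: 21.7
```

```bash
python3 -m handwheel '{"gripper":[-1,-1,-1,-1,-1],"slide":[[0,0,6],[0,0,6],[0,0,6],[0,0,6],[0,0,0]],"yaw":[0,0,0,0,0]}'
python3 -m handwheel '{"gripper":[-1,-1,-1,-1,-1],"slide":[[0,0,6],[0,0,6],[0,0,6],[0,0,4],[0,0,0]],"yaw":[0,0,0,0,0]}'
```

```text
time: 29.68
ee_pos: [0.4888, -0.1719, 0.1485]
tcp_rot: [180.0, -0.0, -94.3]
wrist_force: [1.9, -3.0, -2.8]
opening: 0.0277
grasp_force: 21.6
time: 30.1
ee_pos: [0.4889, -0.172, 0.1269]
tcp_rot: [180.0, -0.0, -94.3]
wrist_force: [2.6, -3.1, -3.8]
opening: 0.028
grasp_force: 21.5
```

```bash
python3 -m handwheel '{"gripper":[-1,-1,-1],"slide":[[0,0,2],[0,0,2],[0,0,0]],"yaw":[0,0,0]}'
python3 -m handwheel '{"gripper":[-1,-1,-1],"slide":[[0,0,2],[0,0,1],[0,0,0]],"yaw":[0,0,0]}'
python3 -m handwheel '{"gripper":[-1,-1],"slide":[[0,0,2],[0,0,0]],"yaw":[0,0]}'
```

```text
time: 30.35
ee_pos: [0.489, -0.1719, 0.1238]
tcp_rot: [-180.0, -0.0, -94.3]
wrist_force: [2.5, -3.0, -3.9]
opening: 0.0275
grasp_force: 21.6
time: 30.6
ee_pos: [0.489, -0.172, 0.1209]
tcp_rot: [-180.0, -0.0, -94.3]
wrist_force: [2.0, -3.7, -2.1]
opening: 0.0274
grasp_force: 21.8
time: 30.77
ee_pos: [0.489, -0.172, 0.1188]
tcp_rot: [-180.0, -0.0, -94.3]
wrist_force: [2.3, -4.0, -1.2]
opening: 0.0275
grasp_force: 21.8
```

```bash
python3 -m handwheel '{"gripper":[-1,-1],"slide":[[0,0,2],[0,0,0]],"yaw":[0,0]}'
python3 -m handwheel '{"gripper":[-1,-1],"slide":[[0,0,2],[0,0,0]],"yaw":[0,0]}'
python3 -m handwheel '{"gripper":[-1,-1],"slide":[[0,0,2],[0,0,0]],"yaw":[0,0]}'
```

```text
time: 30.93
ee_pos: [0.4894, -0.172, 0.1182]
tcp_rot: [-179.9, -0.0, -94.3]
wrist_force: [1.3, -4.3, 8.2]
opening: 0.0275
grasp_force: 23.1
time: 31.1
ee_pos: [0.4899, -0.1722, 0.118]
tcp_rot: [-179.7, -0.1, -94.3]
wrist_force: [-2.0, -2.3, 19.6]
opening: 0.0276
grasp_force: 24.7
time: 31.27
ee_pos: [0.4902, -0.1723, 0.1173]
tcp_rot: [-179.7, -0.1, -94.3]
wrist_force: [-4.4, -1.4, 30.5]
opening: 0.028
grasp_force: 26.5
```

Firm contact came at TCP 0.118, within 2 mm of the expected home height. Releasing and rising, then checking from above.

```bash
python3 -m handwheel '{"gripper":[-1,1,1,1,1,1],"slide":[[0,0,-5],[0,0,0],[0,0,0],[0,0,0],[0,0,0],[0,0,0]],"yaw":[0,0,0,0,0,0]}'
python3 -m handwheel '{"gripper":[1,1,1,1,1,1],"slide":[[0,0,-10],[0,0,-35],[0,0,-35],[0,0,-35],[0,0,-10],[0,0,0]],"yaw":[0,0,0,0,0,0]}'
python3 - <<'E'
from h import *
c=camera('wrist');o=sensors.get_obs();print(o['ee_pos'])
cv2.imwrite('pics/w12.png',c['img'][:,:,::-1]);np.save('w12.npy',c,allow_pickle=True)
p=lambda *X:proj(c,X).round(1).tolist()
# pin seated box: rotated by tool yaw
ps=np.radians(-94.2);x=np.array([np.cos(ps),np.sin(ps),0]);y=np.array([x[1],-x[0],0]);H=np.array([.489,-.1702,0])
for zt in(.126,.131,.136):print(zt,[proj(c,H+x*a*.014+y*b*.014+[0,0,zt]).round(1).tolist() for a,b in((1,1),(1,-1),(-1,1),(-1,-1))])
print('shoulder front edge',[proj(c,H+x*.014+[0,0,z]).round(1).tolist() for z in(.086,.091)])
g=cv2.cvtColor(c['img'],cv2.COLOR_RGB2GRAY)
r0=int(proj(c,H+[0,0,.1])[1]);print('row',r0)
for col in(305,313,321):print(col,list(zip(range(r0-50,r0+60,4),g[r0-50:r0+60:4,col].tolist())))
r=r0+20;print([ (k,int(g[r,k])) for k in range(250,380,4)])
E
```

```text
time: 31.77
ee_pos: [0.4886, -0.1716, 0.1172]
tcp_rot: [179.9, 0.0, -94.3]
wrist_force: [0.5, 0.1, -0.7]
opening: 0.0843
grasp_force: 0.0
time: 32.27
ee_pos: [0.4899, -0.1721, 0.2469]
tcp_rot: [-179.7, -0.1, -94.3]
wrist_force: [0.2, -0.6, -0.2]
opening: 0.0854
grasp_force: 0.0
[ 0.48948078 -0.17198236  0.24447816]
0.126 [[336.8, 228.1], [296.7, 228.1], [336.1, 265.5], [297.4, 265.5]]
0.131 [[337.1, 230.1], [296.3, 230.1], [336.5, 268.1], [297.0, 268.1]]
0.136 [[337.5, 232.2], [295.9, 232.2], [336.8, 270.8], [296.6, 270.7]]
shoulder front edge [[316.8, 214.6], [316.8, 216.1]]
row 236
305 [(186, 252), (190, 252), (194, 212), (198, 164), (202, 163), (206, 162), (210, 164), (214, 161), (218, 89), (222, 84), (226, 89), (230, 194), (234, 242), (238, 242), (242, 244), (246, 242), (250, 241), (254, 242), (258, 239), (262, 241), (266, 176), (270, 158), (274, 156), (278, 152), (282, 146), (286, 114), (290, 115), (294, 126)]
313 [(186, 252), (190, 252), (194, 203), (198, 164), (202, 161), (206, 161), (210, 160), (214, 158), (218, 91), (222, 86), (226, 89), (230, 197), (234, 242), (238, 244), (
[... 201 characters left out ...]
 174), (198, 168), (202, 166), (206, 165), (210, 164), (214, 162), (218, 87), (222, 87), (226, 90), (230, 202), (234, 243), (238, 245), (242, 245), (246, 247), (250, 249), (254, 249), (258, 248), (262, 248), (266, 179), (270, 162), (274, 161), (278, 162), (282, 161), (286, 108), (290, 151), (294, 162)]
[(250, 141), (254, 136), (258, 135), (262, 137), (266, 141), (270, 144), (274, 143), (278, 140), (282, 157), (286, 172), (290, 253), (294, 254), (298, 212), (302, 237), (306, 242), (310, 244), (314, 244), (318, 246), (322, 249), (326, 250), (330, 250), (334, 238), (338, 253), (342, 208), (346, 177), (350, 167), (354, 152), (358, 153), (362, 152), (366, 150), (370, 156), (374, 159), (378, 155)]
```

The head's top face spans rows 229–266 (predicted for home: 228–266). Its front face spans 216–229 (predicted 215–228). The pin is fully home and upright, and the robot is clear of everything.

```bash
python3 -c "
from workcell import ticket
print(ticket.job_done())"
```

```text
the job is handed in; nothing more can be done
None
```

I handed the job in at about 32 s: the collar is lined up, the pin was laid in the rest, let go and retaken by the end of its head. It now stands fully home in the arm and base, and the other goods were left alone.

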